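# Fit the length-stop bar in the counter clamp with a quarter turn of slack

## Robot

A 7-joint arm with a two-finger parallel gripper is mounted at the origin on the work surface. World frame = base frame: x ahead of the robot, y to its left, z up, the work surface at z = 0. Lengths are in mm, angles in rad, forces in N, time in s.
With the tool pointing down it reaches from about 400 to 750 mm from the base axis. Payload 19.5 kg.
Tool frame: the origin (TCP) lies midway between the tips of the shut fingers; the grasp point (between the pads) lies 19 mm behind it; y points along the fingers, z is the direction in which the jaws open and shut, and the axes are right-handed (so a half turn about y gives the same grasp; the last joint's range is limited). The gripper opens to 85 mm and grips with 20 to 120 N. Pads are 22 mm wide; open, the fingers measure 114 mm over their backs; the gripper's body (76 mm by 85 mm) begins 54 mm behind the grasp point. The pads swing forward as they close: fully open they stand 13 mm farther back than shut.
Start: joints at [-1.191, 0.707, -0.028, 1.485, 0.022, 0.951, -0.075], TCP at [235.392, 524.581, 231.268] pointing down, gripper open.
Joint ranges: [-2.71, 2.71], [-0.32, 2.16], [-1.57, 1.52], [0, 2.45], [-1.46, 4.6], [0, 2.02], [-2.83, 2.83]. Speed limits (rad/s): [1.89, 1.89, 2.57, 2.57, 3.01, 3.01, 3.01].

## Interface

Orientations are given as a unit quaternion [x, y, z, w].
In Python, from bench import read_state, snapshot, sign_off gives the robot as it stands. The module is installed in compiled form; this text tells all that it offers.
- The arm moves only by the tool play_rows, never from a script. Its argument "deltas" is a list of rows, each a list of 3 entries, a list of its own where there are three numbers: the shift along the tool's x, y, z in cm, then the turn about the tool's y in rad, then the opening, from -1 (shut) to 1 (fully open). A call has 1 to 5 rows; each row is the pose to reach, as a shift and turn from the pose commanded when the call began, along the tool's axes at that moment; what a row does not reach only later rows make up. A row lasts 1/12 s, in which the tool goes at most 41.7 mm and 7.16 degrees, less where a joint would pass 70% of its speed; a pose out of reach is approached as far as the arm can. A call with a gripper value outside its range is refused whole. The fingers move at their own pace and stop on an object; "newtons" is the grip in N (left out, the last holds). Time passes only in rows, so rows that repeat a pose let the fingers close. It gives the time, the measured TCP pose, the force and the opening at its end, in the units of the state.
- read_state(): the state, without advancing time (a new reading comes with each control period).
- snapshot(name): name is "scene" or "top" or "wrist"; returns a dict with "image" (420x560x3 uint8, blue, green, red), "fx", "fy", "cx", "cy" (pixels), "extrinsics" (4x4, takes a point from camera to world coordinates). Camera axes: x right, y down, z forward; pixel columns grow to the right and rows downward; lengths in mm; the calibration is good to about 2 mm. A picture is of the moment at which its call begins. There is no depth.
- sign_off(): hands the job in, once; it reports no verdict.
The state is a dict: "clock": time; "qpos": joint angles; "joint_velocities": joint speeds; "tau": joint torques, N m; "tcp_pos": TCP position; "ee_rot": TCP orientation; "wrist_force": force on the tool from outside, world axes, zero at the start; "wrist_torque": the same for the moment, N m; "finger_gap": finger opening in mm.
Only numpy, scipy, OpenCV 4.12 (cv2) and the standard library are available. Lean on these libraries where they do the work, as an engineer would, in place of code of your own. Each camera call takes 0.05 s, during which the arm holds its last target.

## Task

Take the wide bar with the upright block at its end out of its bay in the plywood rack and slide its flat tongue, lying flat, into the throat of the counter clamp until the tip is fully home against the back stop. Turn the clamp's wing screw clockwise until it bottoms firmly on the bar, then back it off a quarter of a turn so that the bar lies free under the shoe, and let go. Leave the narrow strip, the brass tee and the jar where they are.

Things in the scene. Friction and masses are not known exactly. Their poses are not given: they have to be found in the camera images.
- bar: Loose plain aluminium bar, 152 mm long (x), 50 wide (y), 16 thick, 0.54 kg, with a block 40 x 36 mm standing at its -x end to 70 mm above the underside. Origin: centre of the plate's underside; z up. It starts flat on the counter in either of the rack's bays, block inside under the roof, about 85 mm of its flat tongue (+x end) sticking out of the open front.
- bar_boss (a point): Centre of the upright block, at 45 mm above the bar's underside (a height to grip it, across its 36 mm width along y; block top 25 mm higher); 56 mm behind the bar's centre along -x. Axes as the bar.
- bar_tongue (a point): Centre of the bar's thickness in the tongue part that sticks out of the rack, 30 mm from the tip, 8 mm above the underside; 50 mm wide along y. Axes as the bar.
- bar_tip (a point): Middle of the top edge of the tongue's tip (+x end), 16 mm above the bar's underside, 132 mm ahead of the block's centre. Axes as the bar.
- clamp: Grey clamp fixed to the counter. Origin on the counter below the screw's axis; z up; x points into the throat (bars go in along +x, from the open -x side). Two cheeks 60 mm apart inside, from x -30 to +30 mm, carry a bridge 88 mm wide, underside 62 mm and top 80 mm up; feet reach 70 mm to either side. The back stop is a wall with its face at x = +32 mm.
- wing (a point): Wing screw on the bridge: upright steel plate 72 x 14 mm, 36 high, on a hub; turns about the vertical, stays at its height. Point on the axis, 114 mm above the counter (plate spans 95 to 129); x along the plate. Clockwise from above lowers the shoe 6 mm per radian; turning takes about 0.05 N m, over 0.3 when bottomed. 2.3 to 4.4 rad from the start to bottoming: several grasps.
- shoe: Steel pressure shoe 44 x 40 x 10 mm under the bridge, driven up and down by the wing screw without turning. Origin: centre of its lower face. It starts 44 to 48 mm above the counter.
- rack: Plywood rack fixed on the counter, two open-fronted bays side by side, each 115 mm wide inside, no floor, 82 mm clear height, roof to 92 mm; 100 mm deep (x), 260 mm wide (y). Origin under its centre; the open front is its -x face (at x = -50 mm).
- strip: Loose plain aluminium strip 152 x 28 x 12 mm, no block, in the rack's other bay; to be left alone. Origin: centre of its underside.
- tee: Loose brass pipe tee 72 mm long, 45 mm high, on the counter beyond the middle; to be left alone. Origin at its underside.
- jar: Loose glass jar 64 mm across, 85 mm high, on the counter beyond the clamp; to be left alone. Origin at its underside.
- bed_end (a point): On the clamp's centre line at counter height, 100 mm in front of its origin: below where the bar's block stands when the bar is home. Axes as the clamp. A flat steel bed 56 mm wide runs into the throat from 30 mm in front of this point to the back stop; its top, on which the bar lies, is 6 to 14 mm above the counter, differing each time.
Mind the look-alikes: they are no part of the job. Of the things that look like the bar, take the one that is farthest from the robot's base at the start.

How it is judged:
By the outcome, as a careful person would: the job done as asked, in the order asked, and still so for the second after the job is handed in, with the robot touching nothing.
It also fails if it takes over 72 s, if anything falls off the work surface, if the arm or the gripper's body presses on something with over 40 N, if the wrist force passes 120 N, or if a joint passes its speed limit or range.

## Working session

There is one attempt and no reset: what is moved stays moved. The work goes in short steps, Python scripts to look and compute and a tool call to move; the robot and the scene stay as the last step left them, time stands still between calls to the robot, and variables do not carry over. Pictures are saved under pics/ and viewed, and the job is handed in when it is done.

Besides the shell and the picture viewer there is one more tool, called after "Request:" as name(argument=value, ...) on one line, values as JSON. play_rows: Moves the arm, as the interface text tells. Its arguments: {"type":"object","properties":{"deltas":{"type":"array"},"newtons":{"type":"number"}},"required":["deltas"]}

```bash
mkdir -p pics; ls; python3 - <<'E'
from bench import read_state, snapshot
import cv2
s=read_state()
for k,v in s.items(): print(k,v)
for n in ["scene","top","wrist"]:
    d=snapshot(n); cv2.imwrite(f"pics/{n}0.png",d["image"]); print(n,d["fx"],d["fy"],d["cx"],d["cy"]); print(d["extrinsics"])
E
```

```text
pics
clock 0.0
qpos [-1.19068225  0.70707538 -0.02762919  1.48500828  0.02197019  0.9509042
 -0.07551754]
joint_velocities [ 0.00106985  0.00149351 -0.0003598   0.00044067  0.00128413 -0.00098557
  0.00024882]
tau [ 8.81896540e-04 -8.83236265e+01  1.23524409e+00 -2.36165214e+01
  1.69832411e-02  6.54362346e-03 -3.25856035e-05]
tcp_pos [235.29274535 524.3583827  230.8410188 ]
ee_rot [ 0.69181492 -0.14811911  0.14795961 -0.69105774]
wrist_force [ 0.24242532 -0.24660943  0.42427729]
wrist_torque [-0.03033998  0.03986016 -0.00177769]
finger_gap 85.14159682428075
scene 414.55955398763166 414.55955398763166 281.9979788463672 211.94341010033114
[[-5.66502203e-02  6.76964341e-01 -7.33832429e-01  1.25263822e+03]
 [ 9.98155625e-01  2.23391145e-02 -5.64474266e-02  9.13587473e+01]
 [-2.18197283e-02 -7.35676726e-01 -6.76981280e-01  7.60454757e+02]
 [ 0.00000000e+00  0.00000000e+00  0.00000000e+00  1.00000000e+00]]
top 544.5422071773727 544.5422071773727 281.2617904265572 216.4264186166597
[[-2.90422383e-02 -9.88314650e-01  1.49635230e-01  3.63736121e+02]
 [-9.99520915e-01  3.03157799e-02  6.23653111e-03  2.72530416e+01]
 [-1.06999637e-02 -1.49382419e-01 -9.88721601e-01  1.21410488e+03]
 [ 0.00000000e+00  0.00000000e+00  0.00000000e+00  1.00000000e+00]]
wrist 314.96247534906894 314.96247534906894 284.7752177394615 209.52813186867178
[[ 4.08891988e-01  8.67723061e-01  2.82602250e-01  1.61861394e+02]
 [ 9.12582553e-01 -3.89013343e-01 -1.25943249e-01  5.57082640e+02]
 [ 6.52184986e-04  3.09395069e-01 -9.50933366e-01  3.74084437e+02]
 [ 0.00000000e+00  0.00000000e+00  0.00000000e+00  1.00000000e+00]]
```

View pics/scene0.png

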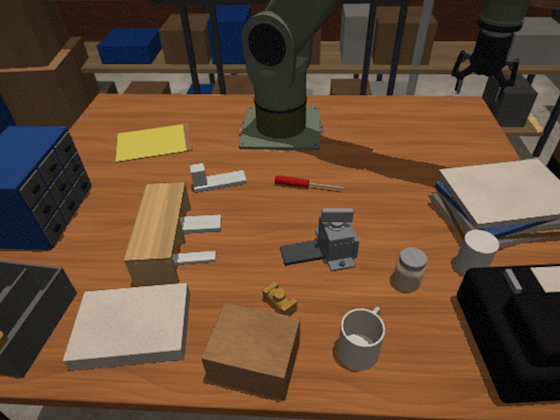

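View pics/top0.png

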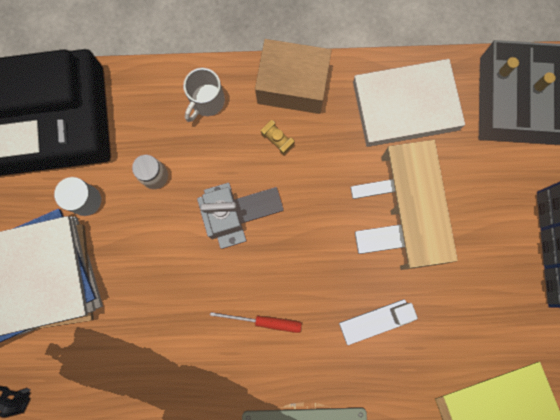

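View pics/wrist0.png

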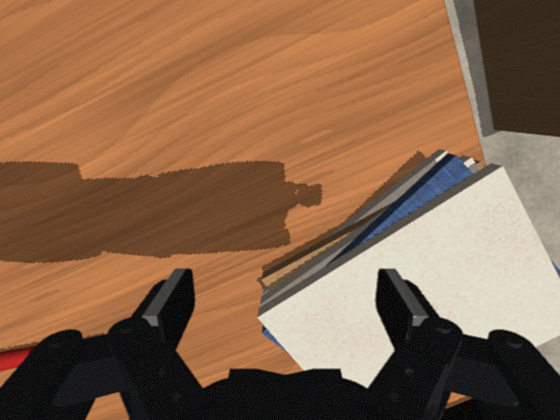

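The top view shows the rack at (425,205) with its open front to the left (+y). The wide bar's tongue is at (380,240), the strip at (372,189), and the nearer look-alike at (378,322). The clamp is at (222,215) with its bed to the right. I'll zoom in for pixel positions.

```bash
cat > h.py <<'E'
import numpy as np, cv2
from scipy.spatial.transform import Rotation as R
from bench import read_state, snapshot
def ray(d,u,v):
    E=np.array(d["extrinsics"]); r=E[:3,:3]@np.array([(u-d["cx"])/d["fx"],(v-d["cy"])/d["fy"],1.0]); return E[:3,3],r
def onz(d,u,v,z):
    c,r=ray(d,u,v); return c+r*(z-c[2])/r[2]
def proj(d,p):
    E=np.array(d["extrinsics"]); q=E[:3,:3].T@(np.array(p,float)-E[:3,3]); return np.array([d["cx"]+d["fx"]*q[0]/q[2],d["cy"]+d["fy"]*q[1]/q[2]])
def tri(obs):
    A=[];b=[]
    for d,u,v in obs:
        c,r=ray(d,u,v); r=r/np.linalg.norm(r); P=np.eye(3)-np.outer(r,r); A.append(P); b.append(P@c)
    p=np.linalg.lstsq(np.vstack(A),np.hstack(b),rcond=None)[0]
    return p
def crop(d,x0,y0,w,h,s,fn):
    im=d["image"][y0:y0+h,x0:x0+w]; im=cv2.resize(im,None,fx=s,fy=s,interpolation=cv2.INTER_CUBIC)
    for x in range((x0//10+1)*10,x0+w,10):
        cv2.putText(im,str(x),((x-x0)*s,8),0,.3,(0,255,255),1); cv2.line(im,((x-x0)*s,10),((x-x0)*s,14),(0,255,255),1)
    for y in range((y0//10+1)*10,y0+h,10):
        cv2.putText(im,str(y),(0,(y-y0)*s),0,.3,(0,255,255),1)
    cv2.imwrite(fn,im)
def st():
    s=read_state(); print(round(s["clock"],2),np.round(s["tcp_pos"],1),"F",np.round(s["wrist_force"],1),"T",np.round(s["wrist_torque"],2),"gap",round(s["finger_gap"],1),"q",np.round(s["qpos"],2))
    M=R.from_quat(s["ee_rot"]).as_matrix(); print(np.round(M,3).tolist()); return s,M
E
python3 - <<'E'
from h import *
d=snapshot("top"); crop(d,340,130,130,130,6-1,"pics/t1.png"); crop(d,190,165,110,100,6,"pics/t2.png")
d=snapshot("scene"); crop(d,120,170,130,120,5,"pics/s1.png"); crop(d,270,195,110,90,6,"pics/s2.png")
st()
E
```

```text
0.25 [235.3 524.5 231.1] F [-0.4 -0.1  0.1] T [-0.02 -0.02 -0.01] gap 85.4 q [-1.19  0.71 -0.03  1.48  0.02  0.95 -0.08]
[[0.912, -0.0, 0.409], [-0.409, -0.0, 0.912], [-0.0, -1.0, -0.001]]
```

View pics/t1.png

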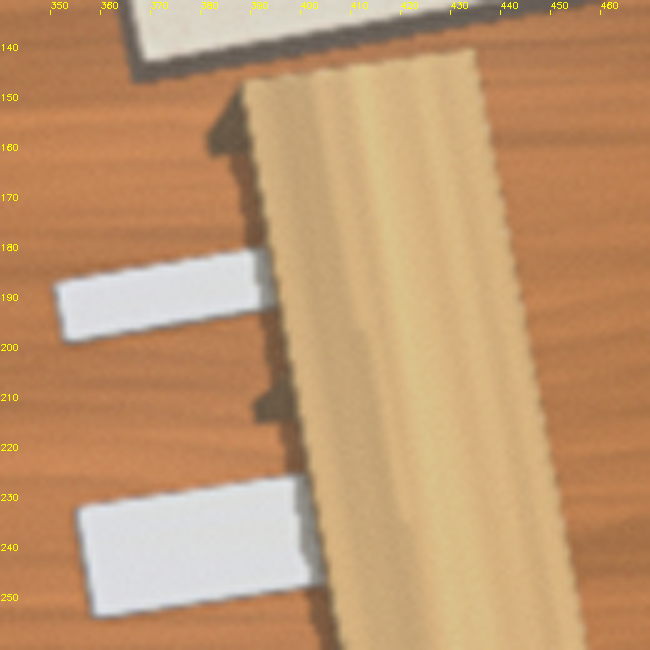

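View pics/t2.png

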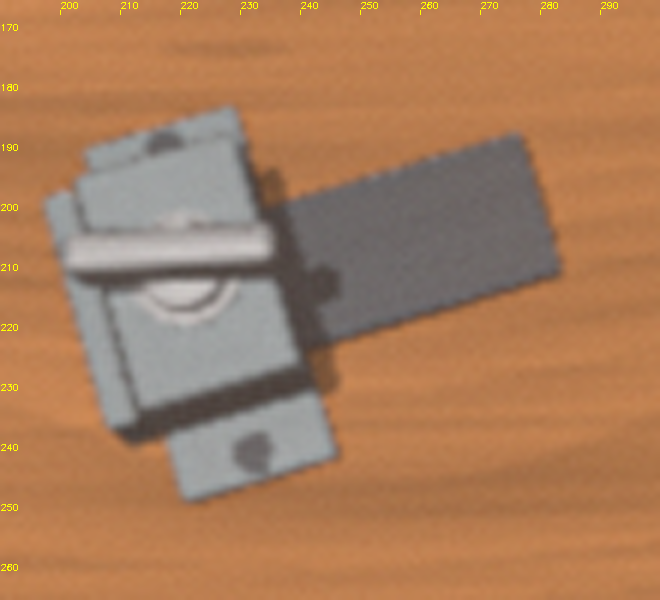

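View pics/s1.png

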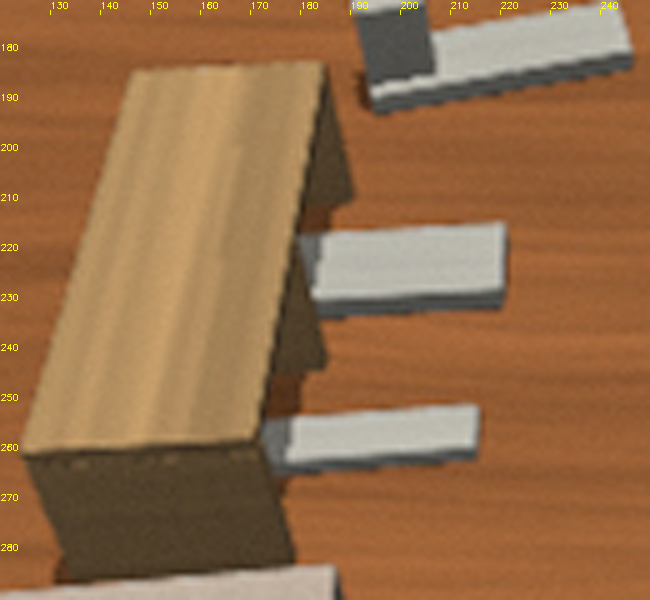

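View pics/s2.png

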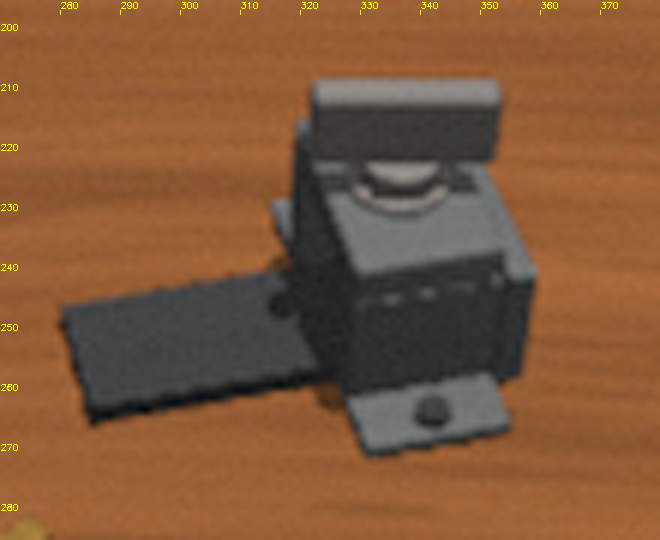

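```bash
python3 - <<'E'
from h import *
T=snapshot("top"); S=snapshot("scene")
def t(n,a,b):
    p=tri([(T,*a),(S,*b)]); print(n,np.round(p,1), "res",np.round(proj(T,p)-a,1),np.round(proj(S,p)-b,1)); return p
a=t("tip far x",(355.6,231.6),(220.6,228)); b=t("tip near x",(359,253.4),(221.2,214.4)); print(np.linalg.norm(a-b))
e=t("bed far",(277,187.2),(285.3,262.5)); f=t("bed near",(283.3,210.3),(280.3,246.7)); print(np.linalg.norm(e-f))
g=t("wing +y",(201.7,206.5),(353.3,210.5)); h=t("wing -y",(235.3,204.9),(322.3,210.5)); print(np.linalg.norm(g-h))
z=16
A,B=onz(T,355.6,231.6,z),onz(T,359,253.4,z); C,D=onz(T,340+295/5,130+476/5,z),onz(T,340+318/5,130+585/5,z)
print("bar",A,B,C,D); 
print("dirs",np.degrees(np.arctan2(*(A-C)[[1,0]])),np.degrees(np.arctan2(*(B-D)[[1,0]])),np.degrees(np.arctan2(*(A-B)[[1,0]])))
A,B=onz(T,277,187.2,10),onz(T,283.3,210.3,10);C,D=onz(T,237.5,198.3,10),onz(T,245,222.8,10)
print("bed",A,B,C,D,np.degrees(np.arctan2(*(C-A)[[1,0]])),np.degrees(np.arctan2(*(D-B)[[1,0]])),np.degrees(np.arctan2(*(A-B)[[1,0]])))
E
```

```text
tip far x [ 506.4 -127.5   11. ] res [-0.8  0.1] [-0.7 -0. ]
tip near x [ 457.7 -133.    13.3] res [-0.5  0.1] [-0.4 -0. ]
49.09057157124271
bed far [613.2  44.5   7.9] res [-0.9  0.1] [-0.8  0. ]
bed near [560.4  30.6   5.1] res [-0.3  0. ] [-0.3  0. ]
54.60923912988349
wing +y [554.  197.2 125. ] res [-1. -0.] [-0.9  0.1]
wing -y [555.2 128.1 124.2] res [-0.6  0. ] [-0.6  0. ]
69.05159222276255
bar [ 506.07475525 -128.6253632    16.        ] [ 457.61175113 -133.7037908    16.        ] [ 517.4212438 -225.2699768   16.       ] [ 468.76661545 -232.40247634   16.        ]
dirs 96.6961145219773 96.44817143192249 5.982179386100072
bed [612.88575416  42.51838394  10.        ] [559.70200594  29.88096587  10.        ] [590.21135785 132.06150581  10.        ] [534.0571027 116.245771   10.       ] 104.2099239677824 106.5381006495699 13.36662040994852
```

```bash
cat >> h.py <<'E'
def go(x,y,z,yaw=None):
    """delta from the measured pose; yaw = world angle (deg) of tool z axis"""
    s,M=st(); d=M.T@(np.array([x,y,z])-s["tcp_pos"])/10
    cur=np.degrees(np.arctan2(M[1,2],M[0,2])); turn=0 if yaw is None else -np.radians((yaw-cur+180)%360-180)
    print("cur yaw",round(cur,2),"delta cm",np.round(d,2).tolist(),"turn",round(turn,3))
E
python3 -c "
from h import *
go(375,345,240,35);go(510,130,240,15)"
```

```text
0.35 [235.4 524.5 231.2] F [-0.3  0.3  0.4] T [ 0.04 -0.   -0.02] gap 85.2 q [-1.19  0.71 -0.03  1.48  0.02  0.95 -0.08]
[[0.912, -0.0, 0.409], [-0.409, -0.0, 0.912], [0.0, -1.0, -0.0]]
cur yaw 65.83 delta cm [20.09, -0.88, -10.66] turn 0.538
0.35 [235.4 524.5 231.2] F [-0.3  0.3  0.4] T [ 0.04 -0.   -0.02] gap 85.2 q [-1.19  0.71 -0.03  1.48  0.02  0.95 -0.08]
[[0.912, -0.0, 0.409], [-0.409, -0.0, 0.912], [0.0, -1.0, -0.0]]
cur yaw 65.83 delta cm [41.21, -0.87, -24.75] turn 0.887
```

Request:
play_rows(deltas=[[[20,-0.9,-10.7],0.54,1],[[20,-0.9,-10.7],0.54,1],[[30,-0.9,-17],0.7,1],[[41,-0.9,-24.7],0.88,1],[[41,-0.9,-24.7],0.88,1]], newtons=50)

```text
clock: 0.77
tcp_pos: [358.0, 354.1, 236.8]
ee_rot: [-0.611, 0.355, -0.355, 0.611]
wrist_force: [0.7, 1.0, -0.2]
finger_gap: 85.2
```

```bash
python3 -c "
from h import *
go(510,130,240,15)"
```

```text
0.77 [358.  354.1 236.8] F [ 0.7  1.  -0.2] T [ 0.01 -0.08 -0.02] gap 85.2 q [-0.92  0.6   0.13  1.74 -0.1   0.81 -0.22]
[[0.495, 0.0, 0.869], [-0.869, 0.0, 0.495], [-0.0, -1.0, 0.0]]
cur yaw 29.67 delta cm [26.99, -0.32, 2.12] turn 0.256
```

Request:
play_rows(deltas=[[[26,-0.3,2.1],0.25,1],[[26,-0.3,2.1],0.25,1],[[26,-0.3,2.1],0.25,1],[[26,-0.3,2.1],0.25,1],[[26,-0.3,2.1],0.25,1]])

```text
clock: 1.18
tcp_pos: [476.4, 182.7, 239.2]
ee_rot: [-0.564, 0.427, -0.427, 0.564]
wrist_force: [1.4, 0.4, 0.1]
finger_gap: 85.3
```

Request:
play_rows(deltas=[[[7,0,0],0,1],[[7,0,0],0,1],[[7,0,0],0,1]])

```text
clock: 1.43
tcp_pos: [496.0, 110.9, 239.2]
ee_rot: [0.563, -0.428, 0.43, -0.561]
wrist_force: [0.1, -0.3, 0.5]
finger_gap: 85.0
```

```bash
python3 -c "
from h import *
d=snapshot('wrist');cv2.imwrite('pics/w1.png',d['image']);np.save('w1.npy',d,allow_pickle=True)
go(485.4,-160,110,6.5)"
```

```text
1.48 [495.3 114.1 239.1] F [-0.4  2.  -0.1] T [0.05 0.02 0.05] gap 85.3 q [-0.38  0.6   0.16  1.72 -0.12  0.83  0.1 ]
[[0.266, 0.0, 0.964], [-0.964, -0.001, 0.266], [0.001, -1.0, 0.0]]
cur yaw 15.43 delta cm [26.15, 12.94, -8.25] turn 0.156
```

View pics/w1.png

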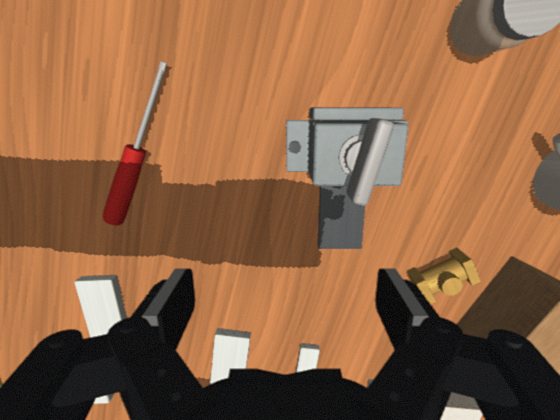

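```bash
python3 -c "
from h import *
d=np.load('w1.npy',allow_pickle=True).item()
crop(d,270,95,150,165,5-1,'pics/w1a.png'); crop(d,200,320,130,60,6,'pics/w1b.png')"
```

```text
(no output)
```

View pics/w1a.png

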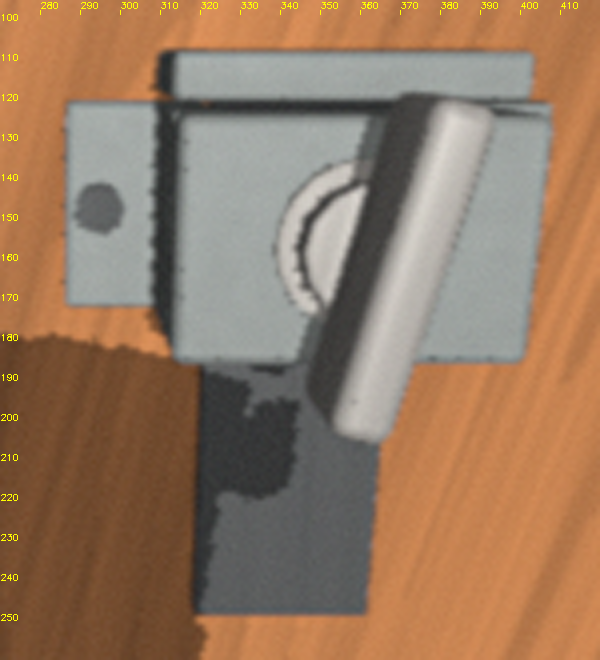

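View pics/w1b.png

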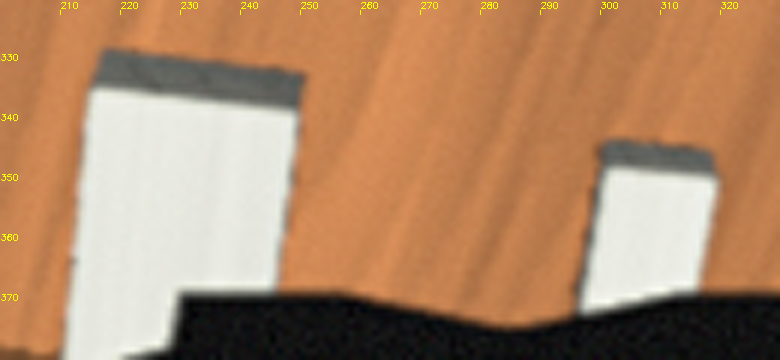

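```bash
python3 - <<'E'
from h import *
W=np.load('w1.npy',allow_pickle=True).item(); T=snapshot("top"); S=snapshot("scene")
def t(n,*obs):
    p=tri(obs); print(n,np.round(p,1), "res",[np.round(proj(o[0],p)-o[1:],1).tolist() for o in obs]); return p
a=t("tip far",(W,249.7,338.3),(T,355.6,231.6),(S,220.6,228)); b=t("tip near",(W,215.5,334.5),(T,359,253.4),(S,221.2,214.4))
e=t("bed far",(W,361.5,248),(T,277,187.2),(S,285.3,262.5)); f=t("bed near",(W,320.5,248),(T,283.3,210.3),(S,280.3,246.7)); print(np.linalg.norm(e-f))
g=t("wing+y",(W,386.5,120.8),(T,201.7,206.5),(S,353.3,210.5)); h=t("wing -y",(W,360,205),(T,235.3,204.9),(S,322.3,210.5)); print(np.linalg.norm(g-h),(g+h)/2,np.degrees(np.arctan2(*(g-h)[[1,0]])))
for n,u,v,z in [("tip f",249.7,338.3,16),("tip n",215.5,334.5,16),("bed f",361.5,248,10),("bed n",320.5,248,10),("w",386.5,120.8,129),("w",360,205,129),("bridge front l",270+175/4,95+360/4,80),("bridge front r",270+522/4,95+360/4,80),("bridge back l",270+183/4,95+115/4,80),("bridge back r",270+550/4,95+115/4,80)]: print(n,np.round(onz(W,u,v,z),1))
E
```

```text
tip far [ 507.6 -127.4   12.5] res [[-0.8, -0.5], [-0.8, -0.5], [-0.8, -0.1]]
tip near [ 459.1 -132.8   14.3] res [[-1.1, -0.3], [-0.5, -0.6], [-0.4, 0.1]]
bed far [614.6  45.    9.3] res [[-1.5, 0.3], [-1.1, -0.6], [-0.6, 0.1]]
bed near [562.7  31.    7.6] res [[-2.1, -0.3], [-0.5, -1.1], [-0.2, -0.0]]
53.74886201583342
wing+y [554.  197.7 124.9] res [[-0.7, 1.3], [-1.3, -0.0], [-0.7, 0.1]]
wing -y [556.2 128.  125.3] res [[-1.1, -0.5], [-0.6, -0.5], [-0.6, -0.1]]
69.75023872191602 [555.09924707 162.8679288  125.1185952 ] 91.74458759022609
tip f [ 508.6 -125.    16. ]
tip n [ 460.8 -131.4   16. ]
bed f [616.1  46.2  10. ]
bed n [564.9  32.2  10. ]
w [552.9 198.6 129. ]
w [556.  128.7 129. ]
bridge front l [521.1 124.7  80. ]
bridge front r [603.5 147.2  80. ]
bridge back l [505.9 180.9  80. ]
bridge back r [587.9 203.4  80. ]
```

```bash
python3 -c "
from h import *
go(487,-158,90,6.8)"
```

```text
1.58 [494.5 117.4 239. ] F [ 0.1 -0.1 -0.5] T [ 0.02  0.01 -0.02] gap 85.4 q [-0.38  0.6   0.15  1.72 -0.12  0.83  0.1 ]
[[0.271, -0.0, 0.963], [-0.963, 0.0, 0.271], [-0.0, -1.0, -0.0]]
cur yaw 15.7 delta cm [26.32, 14.89, -8.17] turn 0.155
```

Request:
play_rows(deltas=[[[26.3,14.9,-8.2],0.155,1],[[26.3,14.9,-8.2],0.155,1],[[26.3,14.9,-8.2],0.155,1],[[26.3,14.9,-8.2],0.155,1],[[26.3,14.9,-8.2],0.155,1]])

```text
clock: 2.0
tcp_pos: [489.3, -66.2, 139.1]
ee_rot: [-0.529, 0.469, -0.469, 0.53]
wrist_force: [0.8, 0.2, -0.2]
finger_gap: 85.6
```

Request:
play_rows(deltas=[[[0,0,0],0,1],[[0,0,0],0,1]])

```text
clock: 2.17
tcp_pos: [489.0, -66.7, 139.2]
ee_rot: [0.529, -0.47, 0.469, -0.528]
wrist_force: [0.0, 1.3, -0.7]
finger_gap: 85.5
```

```bash
python3 -c "
from h import *
go(487,-158,90,6.8)"
```

```text
2.17 [489.  -66.7 139.2] F [ 0.   1.3 -0.7] T [0.07 0.01 0.01] gap 85.5 q [ 0.01  0.74  0.11  1.89 -0.15  0.52  0.33]
[[0.117, -0.002, 0.993], [-0.993, 0.0, 0.117], [-0.0, -1.0, -0.002]]
cur yaw 6.72 delta cm [9.05, 4.92, -1.26] turn -0.001
```

Request:
play_rows(deltas=[[[9.0,4.5,-1.2],0,1],[[9.0,4.5,-1.2],0,1],[[9.0,4.5,-1.2],0,1],[[9.0,4.5,-1.2],0,1]])

```text
clock: 2.5
tcp_pos: [487.9, -158.8, 93.9]
ee_rot: [0.529, -0.47, 0.47, -0.528]
wrist_force: [-0.1, 0.3, 0.2]
finger_gap: 85.1
```

```bash
python3 -c "
from h import *
d=snapshot('wrist');cv2.imwrite('pics/w2.png',d['image']);np.save('w2.npy',d,allow_pickle=True)
go(487,-158,0,6.8)"
```

```text
2.55 [ 488.4 -156.5   94.6] F [0.5 0.7 0.5] T [ 0.03  0.02 -0.01] gap 85.3 q [ 0.21  0.83  0.07  1.86 -0.11  0.45  0.48]
[[0.119, -0.0, 0.993], [-0.993, 0.0, 0.119], [-0.0, -1.0, -0.0]]
cur yaw 6.82 delta cm [0.14, 9.46, -0.15] turn 0.0
```

View pics/w2.png

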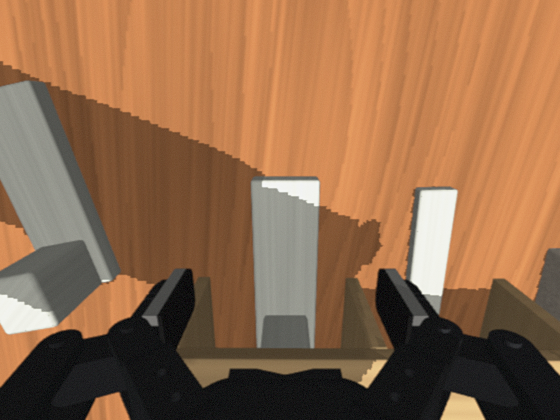

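```bash
python3 -c "
from h import *
d=np.load('w2.npy',allow_pickle=True).item()
print(onz(d,252,181,16),onz(d,319,181,16),onz(d,256,349,16),onz(d,314,349,16))
go(486.7,-159,0,6.5)"
```

```text
[ 460.15771472 -132.4087529    16.        ] [ 507.8399417  -126.76394859   16.        ] [ 476.22764581 -279.37517729   16.        ] [ 525.84923568 -273.48470704   16.        ]
2.55 [ 488.4 -156.5   94.6] F [0.5 0.7 0.5] T [ 0.03  0.02 -0.01] gap 85.3 q [ 0.21  0.83  0.07  1.86 -0.11  0.45  0.48]
[[0.119, -0.0, 0.993], [-0.993, 0.0, 0.119], [-0.0, -1.0, -0.0]]
cur yaw 6.82 delta cm [0.23, 9.46, -0.2] turn 0.006
```

Request:
play_rows(deltas=[[[0.2,4,-0.1],0,1],[[0.2,8,-0.1],0,1],[[0.2,9.4,-0.1],0,1],[[0.2,9.4,-0.1],0,1],[[0.2,9.4,-0.1],0,1]])

```text
clock: 2.97
tcp_pos: [488.1, -157.2, 1.6]
ee_rot: [-0.529, 0.469, -0.469, 0.53]
wrist_force: [-0.3, 0.3, 0.4]
finger_gap: 85.3
```

```bash
python3 -c "
from h import *
go(487,-159,-1,6.8)"
```

```text
2.97 [ 488.1 -157.2    1.6] F [-0.3  0.3  0.4] T [ 0.06 -0.02  0.06] gap 85.3 q [ 0.23  1.01  0.03  1.89 -0.12  0.25  0.49]
[[0.121, 0.0, 0.993], [-0.993, 0.001, 0.121], [-0.001, -1.0, 0.0]]
cur yaw 6.96 delta cm [0.16, 0.26, -0.13] turn 0.003
```

Close on the tongue.

Request:
play_rows(deltas=[[[0,0.2,0],0,-1],[[0,0.2,0],0,-1],[[0,0.2,0],0,-1],[[0,0.2,0],0,-1],[[0,0.2,0],0,-1]], newtons=60)

```text
clock: 3.38
tcp_pos: [488.0, -158.9, 0.3]
ee_rot: [-0.529, 0.469, -0.47, 0.529]
wrist_force: [-2.4, 3.4, 16.8]
finger_gap: 48.3
```

Request:
play_rows(deltas=[[[0,0,0],0,-1],[[0,0,0],0,-1]])

```text
clock: 3.55
tcp_pos: [488.1, -158.9, 0.3]
ee_rot: [-0.529, 0.469, -0.47, 0.529]
wrist_force: [-1.8, 2.8, 16.9]
finger_gap: 48.3
```

```bash
python3 -c "
from h import *
st()"
```

```text
3.55 [ 4.881e+02 -1.589e+02  3.000e-01] F [-1.8  2.8 16.9] T [0.48 0.35 0.03] gap 48.3 q [ 0.23  1.01  0.03  1.89 -0.12  0.25  0.49]
[[0.119, 0.002, 0.993], [-0.993, -0.0, 0.119], [0.0, -1.0, 0.002]]
```

Request:
play_rows(deltas=[[[0,-0.2,0],0,-1],[[0,-0.2,0],0,-1],[[0,-0.2,0],0,-1]])

```text
clock: 3.8
tcp_pos: [487.7, -159.0, 1.3]
ee_rot: [-0.529, 0.469, -0.47, 0.529]
wrist_force: [2.0, 1.4, -4.3]
finger_gap: 48.6
```

```bash
python3 -c "
from h import *
d=snapshot('wrist');cv2.imwrite('pics/w3.png',d['image'])
st()"
```

```text
3.85 [ 487.6 -159.     1.1] F [ 1.9  0.3 -3.6] T [ 0.24 -0.28  0.21] gap 48.6 q [ 0.23  1.01  0.03  1.89 -0.12  0.25  0.49]
[[0.119, 0.0, 0.993], [-0.993, -0.0, 0.119], [0.0, -1.0, 0.0]]
```

View pics/w3.png

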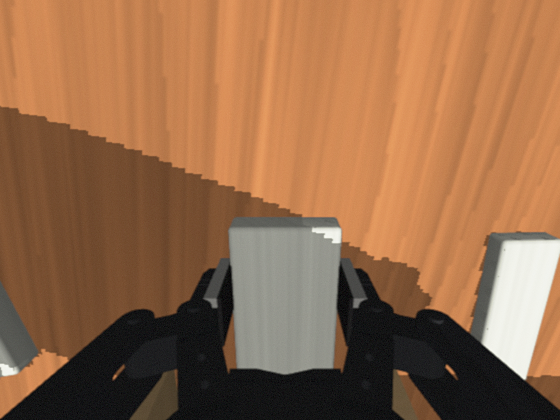

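Request:
play_rows(deltas=[[[-2,0,0],0,-1],[[-4.5,0,0],0,-1],[[-7,0,0],0,-1],[[-9.5,0,0],0,-1],[[-11.5,0,0],0,-1]])

```text
clock: 4.27
tcp_pos: [473.4, -43.3, 0.9]
ee_rot: [0.529, -0.469, 0.469, -0.529]
wrist_force: [2.4, -0.9, -3.3]
finger_gap: 48.9
```

Request:
play_rows(deltas=[[[0,0,0],0,-1],[[0,0,0],0,-0.3],[[0,0,0],0,0.8],[[0,0,0],0,1],[[0,0,0],0,1]])

```text
clock: 4.68
tcp_pos: [473.8, -45.7, 1.0]
ee_rot: [0.529, -0.47, 0.47, -0.528]
wrist_force: [0.2, 0.3, -0.1]
finger_gap: 82.2
```

```bash
python3 -c "
from h import *
st()
d=snapshot('top');cv2.imwrite('pics/t3.png',d['image'][100:340,180:480].repeat(2,0).repeat(2,1))"
```

```text
4.68 [473.8 -45.7   1. ] F [ 0.2  0.3 -0.1] T [ 0.   -0.01 -0.  ] gap 82.2 q [ 0.01  0.99  0.04  2.02 -0.22  0.13  0.36]
[[0.117, 0.0, 0.993], [-0.993, -0.0, 0.117], [0.001, -1.0, 0.0]]
```

View pics/t3.png

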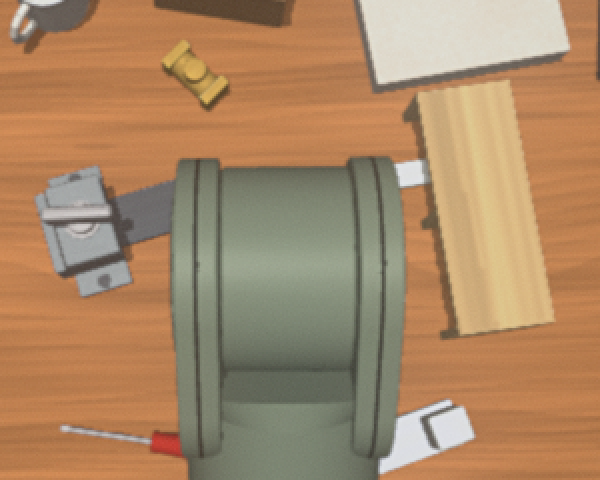

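Request:
play_rows(deltas=[[[0,-4,0],0,1],[[0,-8,0],0,1],[[1,-11,0],0,1],[[4,-12,0],0,1],[[8,-12,0],0,1]])

```text
clock: 5.15
tcp_pos: [484.4, -123.6, 123.7]
ee_rot: [-0.529, 0.467, -0.469, 0.531]
wrist_force: [0.6, 0.1, -1.1]
finger_gap: 85.3
```

Request:
play_rows(deltas=[[[2,0,0],0,1],[[2,0,0],0,1],[[2,0,0],0,1]])

```text
clock: 5.4
tcp_pos: [485.3, -145.3, 120.9]
ee_rot: [0.528, -0.47, 0.47, -0.528]
wrist_force: [1.1, 0.0, 0.2]
finger_gap: 85.3
```

```bash
python3 -c "
from h import *
st()
d=snapshot('wrist');cv2.imwrite('pics/w4.png',d['image']);np.save('w4.npy',d,allow_pickle=True)"
```

```text
5.4 [ 485.3 -145.3  120.9] F [1.1 0.  0.2] T [0.05 0.   0.03] gap 85.3 q [ 0.18  0.78  0.09  1.86 -0.14  0.5   0.48]
[[0.116, -0.0, 0.993], [-0.993, -0.0, 0.116], [0.0, -1.0, -0.0]]
```

View pics/w4.png

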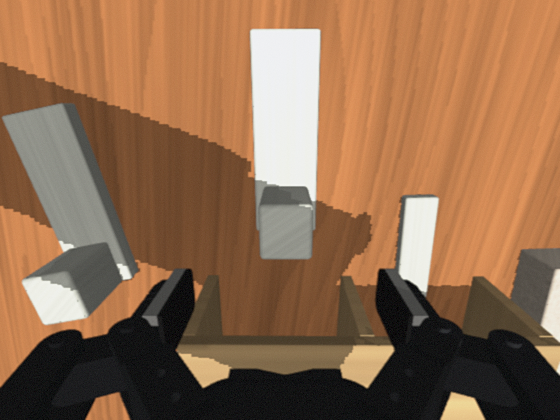

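```bash
python3 -c "
from h import *
d=np.load('w4.npy',allow_pickle=True).item()
T1,T2=onz(d,250.5,30,16),onz(d,319.5,30,16); print(T1,T2)
for p in [(260,203),(312,203),(259.5,258.5),(312,258.5)]: print(onz(d,*p,70))
t=(T1+T2)/2; print(t)
"
```

```text
[445.39044386 -18.01691865  16.        ] [493.28820759 -12.37549071  16.        ]
[ 466.15165815 -126.32031808   70.        ]
[ 499.38573907 -122.42013836   70.        ]
[ 469.47838441 -165.7313039    70.        ]
[ 505.04978802 -161.56288921   70.        ]
[469.33932573 -15.19620468  16.        ]
```

Request:
play_rows(deltas=[[[0,4,0],0,1],[[0,8,0],0,1],[[0,9.6,0],0,1],[[0,9.6,0],0,1],[[0,9.6,0],0,-1]])

```text
clock: 5.87
tcp_pos: [485.4, -143.4, 25.0]
ee_rot: [0.529, -0.47, 0.469, -0.529]
wrist_force: [0.6, 0.4, -0.2]
finger_gap: 75.5
```

Request:
play_rows(deltas=[[[0,0,0],0,-1],[[0,0,0],0,-1],[[0,0,0],0,-1],[[0,0,0],0,-1],[[0,0,0],0,-1]], newtons=90)

```text
clock: 6.28
tcp_pos: [486.1, -144.2, 26.3]
ee_rot: [-0.529, 0.469, -0.47, 0.529]
wrist_force: [-2.3, 1.7, 16.4]
finger_gap: 35.2
```

```bash
python3 -c "
from h import *
st()"
```

```text
6.28 [ 486.1 -144.2   26.3] F [-2.3  1.7 16.4] T [0.31 0.37 0.14] gap 35.2 q [ 0.2   0.96  0.05  1.91 -0.16  0.28  0.5 ]
[[0.119, 0.002, 0.993], [-0.993, -0.0, 0.119], [0.001, -1.0, 0.002]]
```

Request:
play_rows(deltas=[[[0,-2,0],0,-1],[[0,-4,0],0,-1],[[0,-4,0],0,-1]])

```text
clock: 6.53
tcp_pos: [486.7, -144.5, 68.0]
ee_rot: [-0.528, 0.468, -0.471, 0.529]
wrist_force: [1.0, -0.0, -4.6]
finger_gap: 34.9
```

```bash
python3 -c "
from h import *
go(626.9,-102,68,15.2)
d=snapshot('wrist');cv2.imwrite('pics/w5.png',d['image']);np.save('w5.npy',d,allow_pickle=True)"
```

```text
6.53 [ 486.7 -144.5   68. ] F [ 1.  -0.  -4.6] T [-0.23 -0.16  0.01] gap 34.9 q [ 0.19  0.88  0.07  1.89 -0.15  0.37  0.49]
[[0.119, 0.004, 0.993], [-0.993, -0.001, 0.119], [0.002, -1.0, 0.004]]
cur yaw 6.81 delta cm [-2.56, 0.05, 14.42] turn -0.146
```

View pics/w5.png

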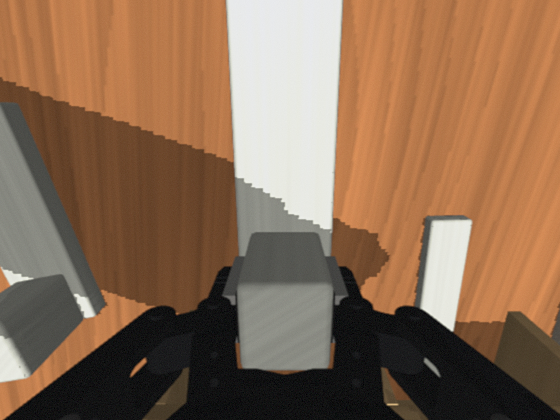

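Request:
play_rows(deltas=[[[-0.5,0,3],-0.04,-1],[[-1,0,6],-0.08,-1],[[-1.8,0,9.5],-0.12,-1],[[-2.4,0,12.5],-0.146,-1],[[-2.6,0,14.4],-0.146,-1]])

```text
clock: 7.0
tcp_pos: [627.6, -99.0, 63.8]
ee_rot: [-0.562, 0.429, -0.428, 0.563]
wrist_force: [0.3, 0.1, -6.2]
finger_gap: 35.0
```

Request:
play_rows(deltas=[[[0,0,0],0,-1],[[0,0,0],0,-1]])

```text
clock: 7.17
tcp_pos: [625.2, -100.8, 63.4]
ee_rot: [0.562, -0.43, 0.429, -0.562]
wrist_force: [-0.4, -0.4, -6.4]
finger_gap: 35.3
```

```bash
python3 -c "
from h import *
go(626.9,-102,68,15.2)
d=snapshot('scene');crop(d,190,190,180,110,4,'pics/s6.png')
d=snapshot('wrist');cv2.imwrite('pics/w6.png',d['image']);np.save('w6.npy',d,allow_pickle=True)
"
```

```text
7.17 [ 625.2 -100.8   63.4] F [-0.4 -0.4 -6.4] T [-0.23 -0.03  0.01] gap 35.3 q [ 0.07  1.01  0.09  1.41 -0.11  0.72  0.47]
[[0.263, -0.002, 0.965], [-0.965, 0.0, 0.263], [-0.001, -1.0, -0.001]]
cur yaw 15.23 delta cm [0.16, -0.46, 0.13] turn 0.0
```

View pics/s6.png

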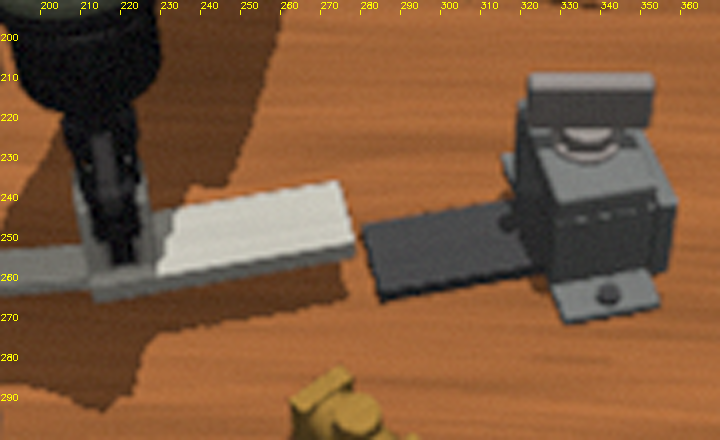

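View pics/w6.png

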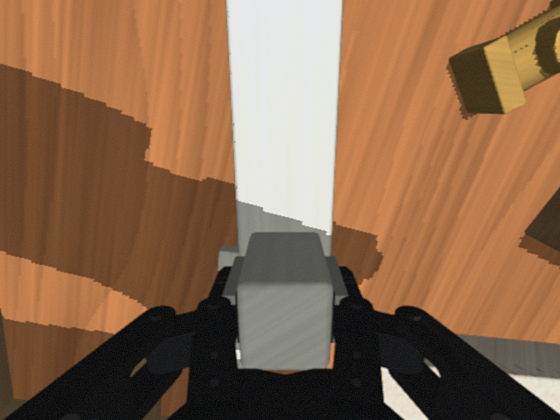

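```bash
python3 -c "
from h import *
S=snapshot('scene');T=snapshot('top')
d=np.array([-.2625,.965,0]);n=np.array([.965,.2625,0])
B=np.array([625.2,-100.8,0])
for z in (45,49,53,57):
  t=B+132*d; t[2]=z
  print(z,proj(S,t+25*n),proj(S,t-25*n),proj(S,t+25*n-[0,0,16]))
crop(T,240,140,110,150,4,'pics/t6.png')
"
```

```text
45 [279.24069752 252.35198356] [275.00835157 237.10590279] [279.42132103 256.94736802]
49 [279.19490016 251.18681683] [274.95264212 235.94157867] [279.37654572 255.80820423]
53 [279.14884181 250.01501025] [274.89662682 234.77086262] [279.33151813 254.66262193]
57 [279.10252024 248.8365069 ] [274.84030317 233.59370186] [279.28623612 253.51056671]
```

View pics/t6.png

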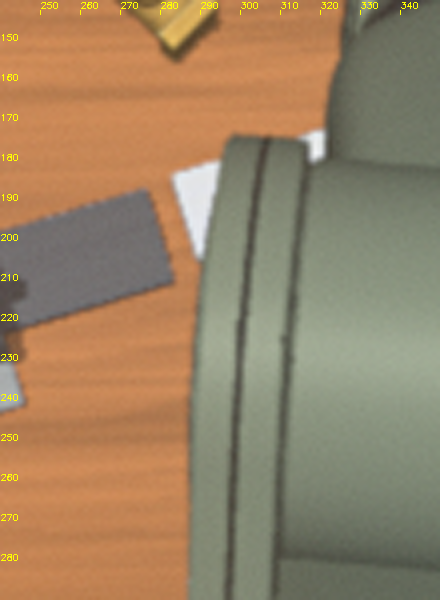

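```bash
python3 -c "
from h import *
T=snapshot('top')
d=np.array([-.2625,.965,0]);n=np.array([.965,.2625,0])
B=np.array([625.2,-100.8,0])
t=B+132*d+25*n; p=onz(T,283,183.7,52); print('pred',t,'obs',p,'lat',(p-t)@n)
o=np.array([554.8,163.3,0])
for uv in [(277.3,187.5),(283.2,210.7)]:
  q=onz(T,*uv,10); print(q,'lat',(q-o)@n,'ax',(q-o)@d)
print('bar lat',(p-25*n-o)@n,(B-o)@n,'ax tip',(p-o)@d)
g=o-200*d; go(*g[:2],43,15.2)
"
```

```text
pred [614.675   33.1425   0.    ] obs [611.55681406  28.70488329  52.        ] lat -4.173923819475693
[612.17519188  41.86142495  10.        ] lat 23.4894342149084 ax -132.24921278792536
[558.8016203   30.13172568  10.        ] lat -31.095108420063944 ax -129.55781004748346
bar lat -5.564173819475585 -1.3902499999999165 ax tip -144.78295131481892
7.42 [ 625.  -101.7   64.8] F [ 0.2 -0.3 -5. ] T [-0.19 -0.06  0.02] gap 34.9 q [ 0.07  1.01  0.09  1.41 -0.11  0.72  0.47]
[[0.261, -0.001, 0.965], [-0.965, -0.0, 0.261], [-0.0, -1.0, -0.001]]
cur yaw 15.15 delta cm [-7.41, 2.18, 0.17] turn -0.001
```

Request:
play_rows(deltas=[[[-1,1,0.17],0,-1],[[-2.5,2.1,0.17],0,-1],[[-4.5,2.1,0.17],0,-1],[[-6.2,2.1,0.17],0,-1],[[-7.4,2.1,0.17],0,-1]])

```text
clock: 7.83
tcp_pos: [607.2, -27.8, 43.9]
ee_rot: [-0.562, 0.43, -0.429, 0.562]
wrist_force: [-0.6, 0.2, -6.2]
finger_gap: 34.9
```

Request:
play_rows(deltas=[[[0,0,0],0,-1],[[0,0,0],0,-1]])

```text
clock: 8.0
tcp_pos: [607.8, -29.2, 44.2]
ee_rot: [0.562, -0.429, 0.43, -0.562]
wrist_force: [-0.2, 0.8, -5.7]
finger_gap: 35.1
```

```bash
python3 -c "
from h import *
st()
d=snapshot('scene');crop(d,190,190,180,110,4,'pics/s7.png')
d=snapshot('wrist');cv2.imwrite('pics/w7.png',d['image']);np.save('w7.npy',d,allow_pickle=True)
d=snapshot('top');crop(d,185,160,150,110,4,'pics/t7.png')
"
```

```text
8.0 [607.8 -29.2  44.2] F [-0.2  0.8 -5.7] T [-0.24 -0.06  0.02] gap 35.1 q [-0.05  1.01  0.1   1.52 -0.14  0.61  0.38]
[[0.262, 0.0, 0.965], [-0.965, -0.0, 0.262], [0.0, -1.0, 0.0]]
```

View pics/s7.png

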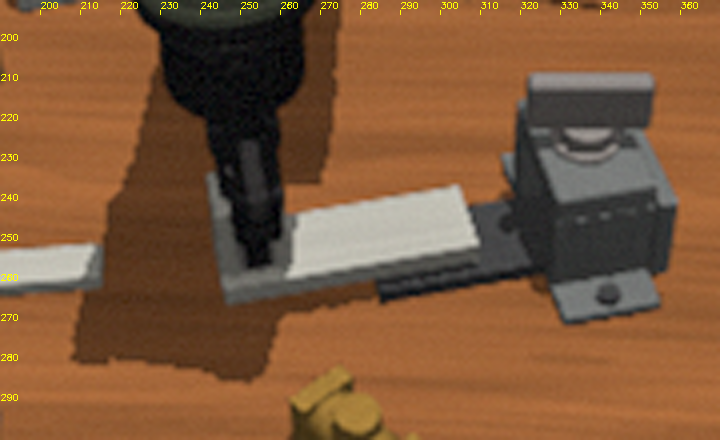

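View pics/w7.png

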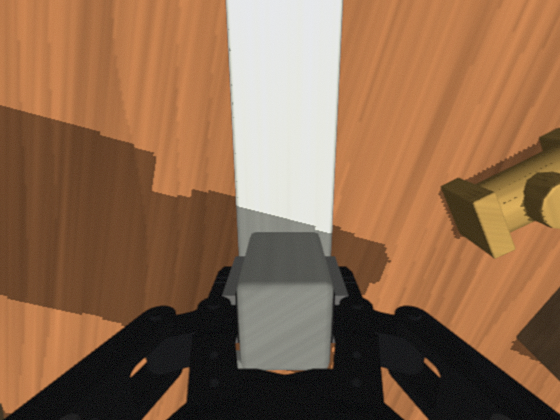

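View pics/t7.png

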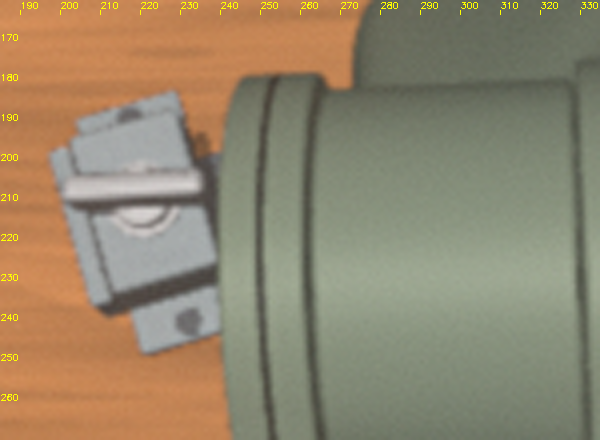

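Request:
play_rows(deltas=[[[0,0.2,0],0,-1],[[0,0.4,0],0,-1],[[0,0.5,0],0,-1],[[0,0.5,0],0,-1]])

```text
clock: 8.48
tcp_pos: [607.6, -29.6, 38.5]
ee_rot: [0.562, -0.43, 0.43, -0.561]
wrist_force: [0.5, 0.2, -6.4]
finger_gap: 35.2
```

```bash
python3 -c "
from h import *
st()"
```

```text
8.48 [607.6 -29.6  38.5] F [ 0.5  0.2 -6.4] T [-0.19  0.01  0.  ] gap 35.2 q [-0.05  1.02  0.1   1.52 -0.14  0.6   0.38]
[[0.262, -0.001, 0.965], [-0.965, -0.0, 0.262], [-0.0, -1.0, -0.001]]
```

Request:
play_rows(deltas=[[[0,0.15,0],0,-1],[[0,0.15,0],0,-1],[[0,0.15,0],0,-1]])

```text
clock: 8.73
tcp_pos: [607.9, -29.4, 37.5]
ee_rot: [-0.562, 0.429, -0.43, 0.562]
wrist_force: [-0.2, -1.3, -4.2]
finger_gap: 34.9
```

Request:
play_rows(deltas=[[[0,0.15,0],0,-1],[[0,0.15,0],0,-1]])

```text
clock: 8.9
tcp_pos: [608.1, -30.0, 36.5]
ee_rot: [-0.562, 0.429, -0.43, 0.562]
wrist_force: [-1.6, -4.0, 7.6]
finger_gap: 34.8
```

```bash
python3 -c "
from h import *
st()"
```

```text
8.9 [608.1 -30.   36.5] F [-1.6 -4.   7.6] T [-0.19  0.39  0.2 ] gap 34.8 q [-0.05  1.03  0.1   1.52 -0.14  0.6   0.38]
[[0.261, 0.001, 0.965], [-0.965, -0.001, 0.261], [0.001, -1.0, 0.001]]
```

Request:
play_rows(deltas=[[[-0.5,-0.2,0],0,-1],[[-2,-0.2,0],0,-1],[[-3.5,-0.2,0],0,-1],[[-5,-0.2,0],0,-1],[[-6,-0.2,0],0,-1]])

```text
clock: 9.32
tcp_pos: [591.6, 30.4, 37.8]
ee_rot: [-0.562, 0.43, -0.429, 0.562]
wrist_force: [0.0, 0.3, -5.8]
finger_gap: 35.0
```

```bash
python3 -c "
from h import *
st()
d=snapshot('scene');crop(d,190,190,180,110,4,'pics/s8.png')
d=snapshot('wrist');cv2.imwrite('pics/w8.png',d['image']);np.save('w8.npy',d,allow_pickle=True)
"
```

```text
9.32 [591.6  30.4  37.8] F [ 0.   0.3 -5.8] T [-0.15 -0.06 -0.  ] gap 35.0 q [-0.16  1.01  0.1   1.59 -0.17  0.56  0.31]
[[0.263, -0.001, 0.965], [-0.965, 0.001, 0.263], [-0.001, -1.0, -0.0]]
```

View pics/w8.png

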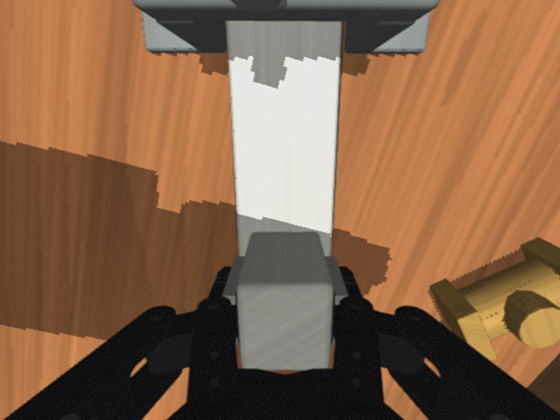

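View pics/s8.png

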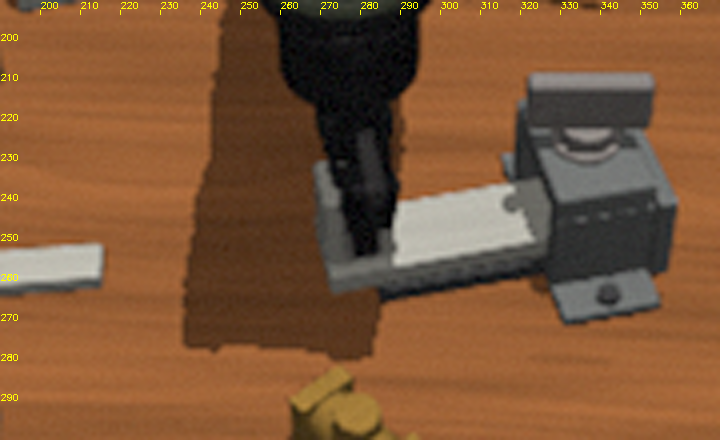

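Request:
play_rows(deltas=[[[-0.8,0,0],0,-1],[[-1.6,0,0],0,-1],[[-2.4,0,0],0,-1],[[-3,0,0],0,-1],[[-3.4,0,0],0,-1]])

```text
clock: 9.83
tcp_pos: [582.9, 62.3, 37.9]
ee_rot: [-0.562, 0.429, -0.429, 0.562]
wrist_force: [0.1, -0.2, -5.2]
finger_gap: 35.0
```

Request:
play_rows(deltas=[[[-0.2,0,0],0,-1],[[-0.3,0,0],0,-1],[[-0.3,0,0],0,-1]])

```text
clock: 10.08
tcp_pos: [582.4, 64.2, 37.9]
ee_rot: [0.562, -0.43, 0.43, -0.562]
wrist_force: [-1.1, -0.7, -5.7]
finger_gap: 34.8
```

```bash
python3 -c "
from h import *
s,M=st(); print('s',(np.array([554.8,163.3,0])-s['tcp_pos'])@[-.2625,.965,0])"
```

```text
10.08 [582.4  64.2  37.9] F [-1.1 -0.7 -5.7] T [-0.15 -0.03  0.03] gap 34.8 q [-0.22  1.    0.11  1.61 -0.19  0.54  0.27]
[[0.262, -0.0, 0.965], [-0.965, -0.0, 0.262], [0.0, -1.0, -0.0]]
s 102.87708379440777
```

Request:
play_rows(deltas=[[[-0.2,0,0],0,-1],[[-0.3,0,0],0,-1],[[-0.3,0,0],0,-1]])

```text
clock: 10.33
tcp_pos: [581.5, 67.2, 37.9]
ee_rot: [0.562, -0.43, 0.43, -0.562]
wrist_force: [0.3, 0.8, -6.4]
finger_gap: 35.3
```

Request:
play_rows(deltas=[[[-0.15,0,0],0,-1],[[-0.2,0,0],0,-1],[[-0.2,0,0],0,-1]])

```text
clock: 10.58
tcp_pos: [581.3, 67.7, 38.1]
ee_rot: [0.562, -0.429, 0.43, -0.561]
wrist_force: [-0.3, -6.9, -2.0]
finger_gap: 34.8
```

Request:
play_rows(deltas=[[[-0.05,0.15,0],0,-1],[[-0.1,0.2,0],0,-1],[[-0.15,0.2,0],0,-1],[[-0.15,0.2,0],0,-1]])

```text
clock: 10.92
tcp_pos: [581.4, 67.7, 37.5]
ee_rot: [0.562, -0.429, 0.431, -0.561]
wrist_force: [-5.2, -16.1, 23.5]
finger_gap: 35.3
```

```bash
python3 -c "
from h import *
s,M=st(); print('s',(np.array([554.8,163.3,0])-s['tcp_pos'])@[-.2625,.965,0])"
```

```text
10.92 [581.4  67.7  37.5] F [ -5.2 -16.1  23.5] T [-3.1   1.12  0.2 ] gap 35.3 q [-0.23  1.    0.12  1.62 -0.19  0.53  0.26]
[[0.26, 0.002, 0.966], [-0.966, -0.003, 0.26], [0.004, -1.0, 0.001]]
s 99.2479443019873
```

Request:
play_rows(deltas=[[[0,-0.15,0],0,-1],[[0,-0.15,0],0,-1],[[0,-0.15,0],0,0],[[0,-0.15,0],0,1],[[0,-0.15,0],0,1]])

```text
clock: 11.33
tcp_pos: [580.8, 70.8, 37.6]
ee_rot: [-0.562, 0.43, -0.43, 0.562]
wrist_force: [0.1, -0.6, -1.2]
finger_gap: 65.7
```

Request:
play_rows(deltas=[[[0,-0.15,0],0,1],[[0,-3,0],0,1],[[0,-7,0],0,1],[[0,-11,0],0,1],[[0,-12.5,0],0,1]])

```text
clock: 11.75
tcp_pos: [582.0, 70.7, 167.5]
ee_rot: [-0.56, 0.428, -0.431, 0.563]
wrist_force: [0.7, -0.5, 1.1]
finger_gap: 85.5
```

```bash
python3 -c "
from h import *
s,M=st()
d=snapshot('scene');crop(d,240,190,150,110,5,'pics/s9.png')
d=snapshot('wrist');cv2.imwrite('pics/w9.png',d['image']);np.save('w9.npy',d,allow_pickle=True)
"
```

```text
11.75 [582.   70.7 167.5] F [ 0.7 -0.5  1.1] T [ 0.01 -0.07  0.01] gap 85.5 q [-0.26  0.81  0.16  1.53 -0.16  0.81  0.23]
[[0.262, 0.005, 0.965], [-0.965, 0.001, 0.262], [0.001, -1.0, 0.005]]
```

View pics/w9.png

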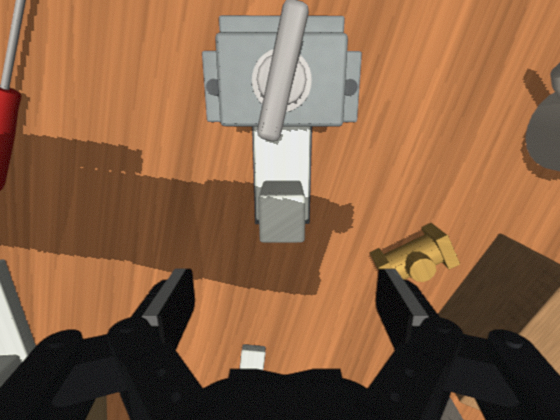

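View pics/s9.png

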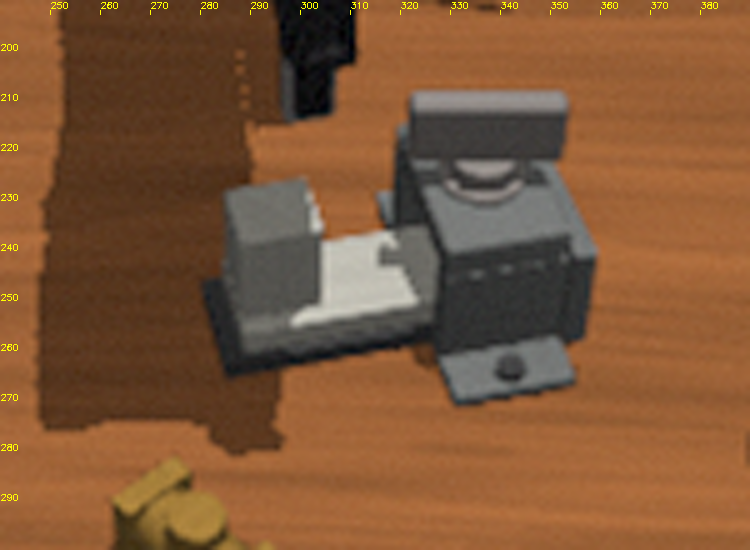

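```bash
python3 -c "
from h import *
d=np.load('w9.npy',allow_pickle=True).item()
o=np.array([554.8,163.3,0]);D=np.array([-.2625,.965,0]);n=np.array([.965,.2625,0])
for p,z in [((260,242),80.5),((305,242),80.5),((262,194),80.5),((302,194),80.5),((297,1.5),129),((269,138),129),((218.5,122),80),((355,125),80),((218,33),80),((345,33),80)]:
  q=onz(d,*p,z); print(np.round(q,1),'ax',round((q-o)@D,1),'lat',round((q-o)@n,1))
"
```

```text
[569.1  44.   80.5] ax -118.9 lat -17.5
[603.8  53.3  80.5] ax -119.0 lat 18.4
[561.1  82.9  80.5] ax -79.3 lat -15.0
[590.4  90.8  80.5] ax -79.3 lat 15.3
[553.7 197.9 129. ] ax 33.7 lat 8.0
[556.7 129.3 129. ] ax -33.3 lat -7.1
[518.7 125.9  80. ] ax -26.7 lat -44.6
[612.7 149.3  80. ] ax -28.8 lat 52.2
[507.2 180.7  80. ] ax 29.3 lat -41.3
[587.2 202.7  80. ] ax 29.5 lat 41.6
```

```bash
python3 -c "
from h import *
go(555.2,163.5,165,2.5)"
```

```text
11.85 [581.8  70.8 165.6] F [-0.7 -0.4 -0.6] T [-0.03  0.   -0.01] gap 85.4 q [-0.25  0.81  0.16  1.54 -0.16  0.8   0.23]
[[0.262, 0.005, 0.965], [-0.965, 0.001, 0.262], [0.0, -1.0, 0.005]]
cur yaw 15.19 delta cm [-9.64, 0.06, -0.14] turn 0.222
```

Request:
play_rows(deltas=[[[-3,0,0],0.1,1],[[-6.5,0,-0.1],0.2,1],[[-9.6,0,-0.1],0.222,1],[[-9.6,0,-0.1],0.222,1],[[-9.6,0,-0.1],0.222,1]])

```text
clock: 12.27
tcp_pos: [553.8, 164.6, 161.7]
ee_rot: [0.512, -0.489, 0.488, -0.511]
wrist_force: [0.0, -0.6, -0.4]
finger_gap: 85.1
```

```bash
python3 -c "
from h import *
go(555.2,163.5,97,2.5)"
```

```text
12.27 [553.8 164.6 161.7] F [ 0.  -0.6 -0.4] T [-0.03 -0.01  0.01] gap 85.1 q [-0.47  0.81  0.25  1.57 -0.25  0.79 -0.07]
[[0.046, -0.001, 0.999], [-0.999, -0.0, 0.046], [0.0, -1.0, -0.001]]
cur yaw 2.65 delta cm [0.11, 6.47, 0.14] turn 0.003
```

Request:
play_rows(deltas=[[[0.1,3,0.14],0,1],[[0.1,6.4,0.14],0,1],[[0.1,6.4,0.14],0,1],[[0.1,6.4,0.14],0,1]])

```text
clock: 12.6
tcp_pos: [555.6, 160.7, 97.9]
ee_rot: [0.511, -0.49, 0.489, -0.509]
wrist_force: [0.2, -0.1, 0.8]
finger_gap: 85.5
```

Request:
play_rows(deltas=[[[0,0,0],0,-1],[[0,0,0],0,-1],[[0,0,0],0,-1],[[0,0,0],0,-1],[[0,0,0],0,-1]], newtons=60)

```text
clock: 13.02
tcp_pos: [556.3, 162.0, 99.1]
ee_rot: [-0.51, 0.489, -0.489, 0.511]
wrist_force: [-0.2, -0.2, -0.2]
finger_gap: 25.6
```

Request:
play_rows(deltas=[[[0,0,0],0,-1],[[0,0,0],0,-1],[[0,0,0],0,-1]])

```text
clock: 13.27
tcp_pos: [555.7, 162.0, 98.9]
ee_rot: [0.511, -0.489, 0.489, -0.511]
wrist_force: [-5.5, -0.9, 10.6]
finger_gap: 13.5
```

```bash
python3 -c "
from h import *
go(555.2,163.5,97,2.5)"
```

```text
13.27 [555.7 162.   98.9] F [-5.5 -0.9 10.6] T [-0.15  0.98  0.07] gap 13.5 q [-0.44  0.9   0.21  1.61 -0.28  0.65 -0.05]
[[0.043, -0.0, 0.999], [-0.999, 0.0, 0.043], [-0.0, -1.0, -0.0]]
cur yaw 2.47 delta cm [-0.15, 0.19, -0.05] turn -0.001
```

Request:
play_rows(deltas=[[[-0.15,0,-0.03],0.1,-1],[[-0.15,0,-0.03],0.22,-1],[[-0.15,0,-0.03],0.34,-1],[[-0.15,0,-0.03],0.46,-1],[[-0.15,0,-0.03],0.58,-1]])

```text
clock: 13.68
tcp_pos: [555.1, 162.2, 98.9]
ee_rot: [0.348, -0.616, 0.616, -0.347]
wrist_force: [-8.6, -7.6, 12.9]
finger_gap: 13.1
```

```bash
python3 -c "
from h import *
go(555.2,163.5,97,2.5)"
```

```text
13.68 [555.1 162.2  98.9] F [-8.6 -7.6 12.9] T [-1.64  1.92 -0.  ] gap 13.1 q [-0.52  0.93  0.37  1.62 -0.48  0.69 -0.46]
[[-0.517, -0.001, 0.856], [-0.856, -0.001, -0.517], [0.002, -1.0, -0.0]]
cur yaw -31.15 delta cm [-0.11, 0.19, -0.06] turn -0.587
```

Request:
play_rows(deltas=[[[0.1,0,-0.03],0.12,-1],[[0.1,0,-0.03],0.24,-1],[[0.1,0,-0.03],0.36,-1],[[0.1,0,-0.03],0.48,-1],[[0.1,0,-0.03],0.6,-1]])

```text
clock: 14.1
tcp_pos: [554.6, 162.7, 99.0]
ee_rot: [-0.15, 0.691, -0.691, 0.15]
wrist_force: [-6.6, -1.4, 9.8]
finger_gap: 13.0
```

```bash
python3 -c "
from h import *
go(555.2,163.5,97,2.5)"
```

```text
14.1 [554.6 162.7  99. ] F [-6.6 -1.4  9.8] T [-0.4   1.33 -0.03] gap 13.0 q [-0.6   0.96  0.54  1.62 -0.66  0.75 -0.89]
[[-0.91, -0.001, 0.415], [-0.415, 0.0, -0.91], [0.0, -1.0, -0.0]]
cur yaw -65.48 delta cm [-0.09, 0.2, -0.05] turn -1.186
```

Request:
play_rows(deltas=[[[0,0,0],0.12,-1],[[0,0,0],0.24,-1],[[0,0,0],0.36,-1],[[0,0,0],0.48,-1],[[0,0,0],0.6,-1]])

```text
clock: 14.52
tcp_pos: [554.4, 163.4, 98.9]
ee_rot: [0.06, 0.705, -0.704, -0.061]
wrist_force: [-7.6, 2.1, 10.8]
finger_gap: 13.1
```

```bash
python3 -c "
from h import *
go(555.2,163.5,97,2.5)"
```

```text
14.52 [554.4 163.4  98.9] F [-7.6  2.1 10.8] T [0.35 1.43 0.05] gap 13.1 q [-0.66  1.    0.7   1.63 -0.83  0.83 -1.35]
[[-0.985, -0.001, -0.171], [0.171, 0.001, -0.985], [0.001, -1.0, -0.001]]
cur yaw -99.82 delta cm [-0.07, 0.19, -0.03] turn -1.786
```

Request:
play_rows(deltas=[[[0,0,0],0.12,-1],[[0,0,0],0.24,-1],[[0,0,0],0.36,-1],[[0,0,0],0.45,-1]])

```text
clock: 14.85
tcp_pos: [554.6, 163.9, 98.9]
ee_rot: [0.216, 0.674, -0.673, -0.217]
wrist_force: [-4.9, 5.6, 11.1]
finger_gap: 12.9
```

Request:
play_rows(deltas=[[[0,0,0],0.08,-1],[[0,0,0],0.16,-1],[[0,0,0],0.24,-1],[[0,0,0],0.24,-1]])

```text
clock: 15.18
tcp_pos: [554.8, 164.1, 98.9]
ee_rot: [0.295, 0.643, -0.642, -0.295]
wrist_force: [-4.4, 7.3, 13.0]
finger_gap: 13.0
```

```bash
python3 -c "
from h import *
go(555.2,163.5,97,2.5)
d=snapshot('scene');crop(d,240,190,150,110,5,'pics/s10.png')"
```

```text
15.18 [554.8 164.1  98.9] F [-4.4  7.3 13. ] T [ 1.5   0.79 -0.08] gap 13.0 q [-0.72  1.06  0.87  1.63 -0.98  0.94 -1.92]
[[-0.652, 0.0, -0.758], [0.758, 0.002, -0.652], [0.001, -1.0, -0.001]]
cur yaw -139.29 delta cm [-0.07, 0.19, 0.01] turn -2.475
```

View pics/s10.png

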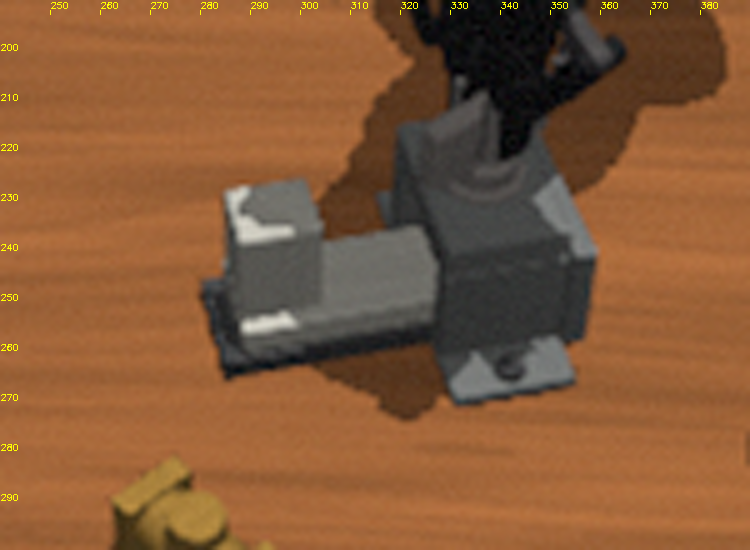

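Request:
play_rows(deltas=[[[0,0,0],0,0],[[0,0,0],0,1],[[0,0,0],0,1],[[0,0,0],0,1],[[0,0,0],0,1]])

```text
clock: 15.65
tcp_pos: [554.9, 162.6, 98.4]
ee_rot: [-0.294, -0.643, 0.643, 0.294]
wrist_force: [0.1, 0.6, -0.0]
finger_gap: 73.0
```

Request:
play_rows(deltas=[[[0,-3,0],0,1],[[0,-6.5,0],-0.02,1],[[0,-6.5,0],-0.14,1],[[0,-6.5,0],-0.26,1],[[0,-6.5,0],-0.38,1]])

```text
clock: 16.07
tcp_pos: [555.0, 162.8, 163.8]
ee_rot: [0.165, 0.688, -0.688, -0.165]
wrist_force: [-0.2, -0.7, -0.4]
finger_gap: 85.4
```

Request:
play_rows(deltas=[[[0,0,0],-0.12,1],[[0,0,0],-0.24,1],[[0,0,0],-0.36,1],[[0,0,0],-0.48,1],[[0,0,0],-0.6,1]])

```text
clock: 16.48
tcp_pos: [554.9, 162.6, 163.4]
ee_rot: [0.046, -0.706, 0.706, -0.046]
wrist_force: [0.3, -0.2, -0.6]
finger_gap: 85.4
```

Request:
play_rows(deltas=[[[0,0,0],-0.12,1],[[0,0,0],-0.24,1],[[0,0,0],-0.36,1],[[0,0,0],-0.48,1],[[0,0,0],-0.6,1]])

```text
clock: 16.9
tcp_pos: [554.9, 162.6, 163.4]
ee_rot: [0.252, -0.661, 0.661, -0.252]
wrist_force: [0.6, -0.3, -0.3]
finger_gap: 85.1
```

Request:
play_rows(deltas=[[[0,0,0],-0.12,1],[[0,0,0],-0.24,1],[[0,0,0],-0.36,1],[[0,0,0],-0.48,1],[[0,0,0],-0.6,1]])

```text
clock: 17.32
tcp_pos: [554.9, 162.6, 163.4]
ee_rot: [0.436, -0.556, 0.557, -0.436]
wrist_force: [0.0, 0.0, -0.0]
finger_gap: 85.6
```

```bash
python3 -c "
from h import *
go(555.2,163.3,165,40.7)"
```

```text
17.32 [554.9 162.6 163.4] F [ 0.  0. -0.] T [-0.06 -0.02 -0.01] gap 85.6 q [-0.51  0.82  0.34  1.57 -0.34  0.81 -0.27]
[[-0.239, 0.0, 0.971], [-0.971, -0.0, -0.239], [0.0, -1.0, 0.0]]
cur yaw -13.83 delta cm [-0.08, -0.16, 0.01] turn -0.952
```

Request:
play_rows(deltas=[[[0,0,0],-0.12,1],[[0,0,0],-0.24,1],[[0,0,0],-0.36,1],[[0,0,0],-0.48,1],[[0,0,0],-0.6,1]])

```text
clock: 17.73
tcp_pos: [554.9, 162.5, 163.4]
ee_rot: [0.581, -0.403, 0.403, -0.581]
wrist_force: [0.6, 0.2, 1.0]
finger_gap: 85.2
```

Request:
play_rows(deltas=[[[0,0,0],-0.12,1],[[0,0,0],-0.24,1],[[0,0,0],-0.36,1],[[0,0,0],-0.36,1]])

```text
clock: 18.07
tcp_pos: [555.0, 162.3, 163.4]
ee_rot: [0.644, -0.292, 0.292, -0.644]
wrist_force: [0.8, -0.2, -0.2]
finger_gap: 85.7
```

```bash
python3 -c "
from h import *
go(555.1,163.3,98,40.7)
d=snapshot('scene');crop(d,240,190,150,110,5,'pics/s11.png')
d=snapshot('wrist');cv2.imwrite('pics/w11.png',d['image']);np.save('w11.npy',d,allow_pickle=True)"
```

```text
18.07 [555.  162.3 163.4] F [ 0.8 -0.2 -0.2] T [-0.05 -0.04 -0.02] gap 85.7 q [-0.37  0.8   0.06  1.56 -0.06  0.78  0.43]
[[0.658, -0.0, 0.753], [-0.753, -0.0, 0.658], [0.0, -1.0, -0.0]]
cur yaw 41.17 delta cm [-0.07, 6.54, 0.08] turn 0.008
```

View pics/w11.png

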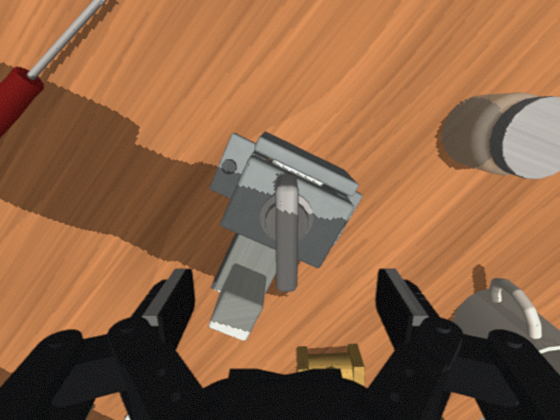

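View pics/s11.png

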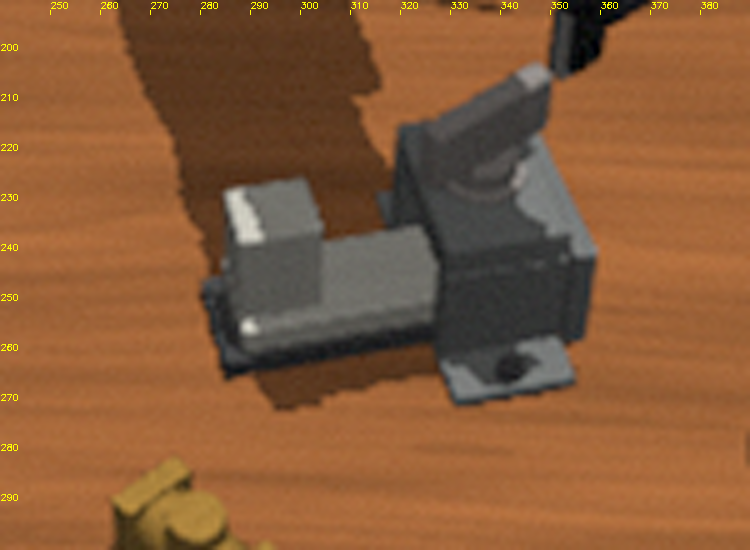

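Request:
play_rows(deltas=[[[-0.05,3,0.05],0,1],[[-0.05,6.5,0.05],0,1],[[-0.05,6.5,0.05],0,1],[[-0.05,6.5,0.05],0,-1],[[-0.05,6.5,0.05],0,-1]])

```text
clock: 18.58
tcp_pos: [555.5, 163.5, 99.9]
ee_rot: [-0.643, 0.294, -0.295, 0.643]
wrist_force: [-0.5, 1.0, -0.1]
finger_gap: 63.9
```

Request:
play_rows(deltas=[[[0,0,0],0,-1],[[0,0,0],0,-1],[[0,0,0],0,-1],[[0,0,0],0,-1],[[0,0,0],0,-1]], newtons=80)

```text
clock: 19.0
tcp_pos: [555.3, 163.6, 99.3]
ee_rot: [-0.643, 0.294, -0.294, 0.643]
wrist_force: [-0.1, 0.1, 9.1]
finger_gap: 12.7
```

Request:
play_rows(deltas=[[[0,0,0],0,-1],[[0,0,0],0,-1],[[0,0,0],0,-1]])

```text
clock: 19.25
tcp_pos: [555.4, 163.6, 99.3]
ee_rot: [-0.643, 0.294, -0.294, 0.643]
wrist_force: [-1.8, 0.9, 10.9]
finger_gap: 12.7
```

```bash
python3 -c "
from h import *
go(555.1,163.3,98,40.7)"
```

```text
19.25 [555.4 163.6  99.3] F [-1.8  0.9 10.9] T [ 0.04  0.28 -0.07] gap 12.7 q [-0.37  0.89  0.05  1.61 -0.06  0.64  0.43]
[[0.654, 0.001, 0.757], [-0.757, 0.0, 0.654], [0.0, -1.0, 0.001]]
cur yaw 40.84 delta cm [0.01, 0.13, -0.04] turn 0.002
```

Request:
play_rows(deltas=[[[0,0,0],0.1,-1],[[0,0,0],0.2,-1],[[0,0,0],0.3,-1]])

```text
clock: 19.5
tcp_pos: [555.4, 163.7, 99.3]
ee_rot: [-0.59, 0.388, -0.389, 0.591]
wrist_force: [-0.9, 0.1, 7.7]
finger_gap: 12.9
```

```bash
python3 -c "
from h import *
st()"
```

```text
19.5 [555.4 163.7  99.3] F [-0.9  0.1  7.7] T [0.04 0.16 0.08] gap 12.9 q [-0.41  0.9   0.13  1.61 -0.17  0.64  0.22]
[[0.397, 0.001, 0.918], [-0.918, 0.001, 0.397], [-0.0, -1.0, 0.002]]
```

Request:
play_rows(deltas=[[[0,0,0],0.08,-1],[[0,0,0],0.16,-1],[[0,0,0],0.2,-1]])

```text
clock: 19.75
tcp_pos: [555.5, 163.7, 99.3]
ee_rot: [-0.549, 0.445, -0.446, 0.55]
wrist_force: [0.5, 0.7, 9.1]
finger_gap: 12.6
```

```bash
python3 -c "
from h import *
st()"
```

```text
19.75 [555.5 163.7  99.3] F [0.5 0.7 9.1] T [0.04 0.05 0.03] gap 12.6 q [-0.43  0.9   0.19  1.62 -0.24  0.65  0.09]
[[0.207, 0.002, 0.978], [-0.978, 0.001, 0.207], [-0.0, -1.0, 0.002]]
```

Request:
play_rows(deltas=[[[0,0,0],0.08,-1],[[0,0,0],0.16,-1],[[0,0,0],0.2,-1]])

```text
clock: 20.0
tcp_pos: [555.6, 163.7, 99.3]
ee_rot: [-0.501, 0.498, -0.498, 0.503]
wrist_force: [1.4, -0.0, 9.5]
finger_gap: 12.7
```

```bash
python3 -c "
from h import *
st()"
```

```text
20.0 [555.6 163.7  99.3] F [ 1.4 -0.   9.5] T [ 0.05 -0.04  0.06] gap 12.7 q [-0.46  0.91  0.24  1.62 -0.31  0.65 -0.05]
[[0.008, 0.002, 1.0], [-1.0, 0.001, 0.008], [-0.001, -1.0, 0.002]]
```

Request:
play_rows(deltas=[[[0,0,0],0.08,-1],[[0,0,0],0.15,-1],[[0,0,0],0.15,-1]])

```text
clock: 20.25
tcp_pos: [555.7, 163.7, 99.3]
ee_rot: [0.463, -0.534, 0.534, -0.464]
wrist_force: [1.1, 0.5, 8.9]
finger_gap: 12.9
```

```bash
python3 -c "
from h import *
go(555.1,163.3,98,0)"
```

```text
20.25 [555.7 163.7  99.3] F [1.1 0.5 8.9] T [ 0.   -0.15  0.71] gap 12.9 q [-0.48  0.91  0.28  1.62 -0.36  0.66 -0.15]
[[-0.141, 0.002, 0.99], [-0.99, 0.0, -0.141], [-0.001, -1.0, 0.002]]
cur yaw -8.08 delta cm [0.05, 0.13, -0.05] turn -0.141
```

Request:
play_rows(deltas=[[[0,0,0],0.03,-1],[[0,0,0],0.03,-1],[[0,0,0],0.03,-1]])

```text
clock: 20.5
tcp_pos: [555.7, 163.7, 99.3]
ee_rot: [0.456, -0.539, 0.54, -0.457]
wrist_force: [2.4, 0.1, 8.7]
finger_gap: 12.9
```

```bash
python3 -c "
from h import *
go(555.1,163.3,98,0)
d=snapshot('wrist');cv2.imwrite('pics/w12.png',d['image']);np.save('w12.npy',d,allow_pickle=True)"
```

```text
20.5 [555.7 163.7  99.3] F [2.4 0.1 8.7] T [ 0.01 -0.21  1.  ] gap 12.9 q [-0.48  0.91  0.29  1.62 -0.37  0.66 -0.17]
[[-0.165, 0.002, 0.986], [-0.986, 0.0, -0.165], [-0.001, -1.0, 0.002]]
cur yaw -9.51 delta cm [0.05, 0.13, -0.05] turn -0.166
```

View pics/w12.png

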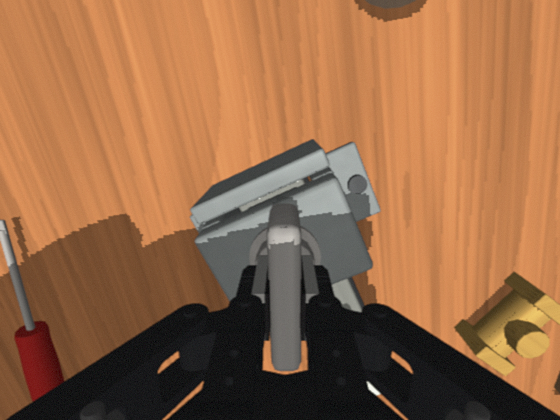

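Request:
play_rows(deltas=[[[0,0,0],-0.1,-1],[[0,0,0],-0.2,-1],[[0,0,0],-0.3,-1],[[0,0,0],-0.4,-1],[[0,0,0],-0.5,-1]])

```text
clock: 20.97
tcp_pos: [555.5, 163.7, 99.3]
ee_rot: [-0.576, 0.409, -0.409, 0.577]
wrist_force: [-0.6, 1.1, 8.7]
finger_gap: 12.9
```

Request:
play_rows(deltas=[[[0,0,0],-0.1,-1],[[0,0,0],-0.2,-1],[[0,0,0],-0.3,-1],[[0,0,0],-0.4,-1],[[0,0,0],-0.5,-1]])

```text
clock: 21.38
tcp_pos: [555.3, 163.5, 99.3]
ee_rot: [-0.66, 0.253, -0.254, 0.66]
wrist_force: [-2.1, -0.3, 8.9]
finger_gap: 12.9
```

Request:
play_rows(deltas=[[[0,0,0],-0.1,-1],[[0,0,0],-0.2,-1],[[0,0,0],-0.3,-1],[[0,0,0],-0.4,-1],[[0,0,0],-0.5,-1]])

```text
clock: 21.8
tcp_pos: [555.2, 163.4, 99.3]
ee_rot: [-0.702, 0.082, -0.083, 0.702]
wrist_force: [-3.1, -1.7, 10.0]
finger_gap: 12.8
```

```bash
python3 -c "
from h import *
go(555.1,163.3,98,82)"
```

```text
21.8 [555.2 163.4  99.3] F [-3.1 -1.7 10. ] T [-0.25  0.72 -0.08] gap 12.8 q [-0.28  0.89 -0.12  1.61  0.15  0.65  0.86]
[[0.973, 0.001, 0.231], [-0.231, -0.0, 0.973], [0.001, -1.0, 0.0]]
cur yaw 76.63 delta cm [-0.01, 0.13, -0.01] turn -0.094
```

Request:
play_rows(deltas=[[[0,0,0],-0.09,-1],[[0,0,0],-0.09,-1],[[0,0,0],-0.09,-1]])

```text
clock: 22.05
tcp_pos: [555.2, 163.3, 99.3]
ee_rot: [-0.705, 0.052, -0.052, 0.705]
wrist_force: [-2.6, -1.1, 10.7]
finger_gap: 12.9
```

Request:
play_rows(deltas=[[[0,0,0],0,0],[[0,0,0],0,1],[[0,0,0],0,1],[[0,0,0],0,1],[[0,0,0],0,1]])

```text
clock: 22.47
tcp_pos: [554.9, 163.4, 98.4]
ee_rot: [0.705, -0.052, 0.052, -0.705]
wrist_force: [0.1, -0.5, 0.8]
finger_gap: 72.6
```

Request:
play_rows(deltas=[[[0,-3,0],0,1],[[0,-7,0],0,1],[[0,-10,0],0,1],[[0,-10,0],0,1],[[0,-10,0],0,1]])

```text
clock: 22.88
tcp_pos: [555.4, 163.6, 199.7]
ee_rot: [-0.705, 0.051, -0.053, 0.705]
wrist_force: [-0.4, -0.2, -0.8]
finger_gap: 85.5
```

```bash
python3 -c "
from h import *
st()
d=snapshot('scene');crop(d,240,190,150,110,5,'pics/s13.png');cv2.imwrite('pics/s13f.png',d['image'])
d=snapshot('wrist');cv2.imwrite('pics/w13.png',d['image']);np.save('w13.npy',d,allow_pickle=True)"
```

```text
22.88 [555.4 163.6 199.7] F [-0.4 -0.2 -0.8] T [ 0.03 -0.02  0.04] gap 85.5 q [-0.26  0.75 -0.17  1.51  0.15  0.89  0.95]
[[0.989, 0.002, 0.147], [-0.147, 0.001, 0.989], [0.002, -1.0, 0.001]]
```

View pics/w13.png

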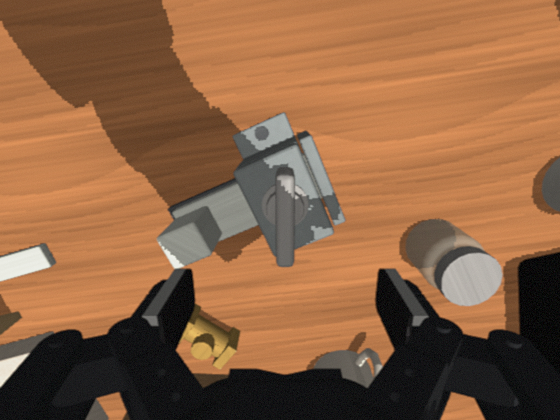

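View pics/s13.png

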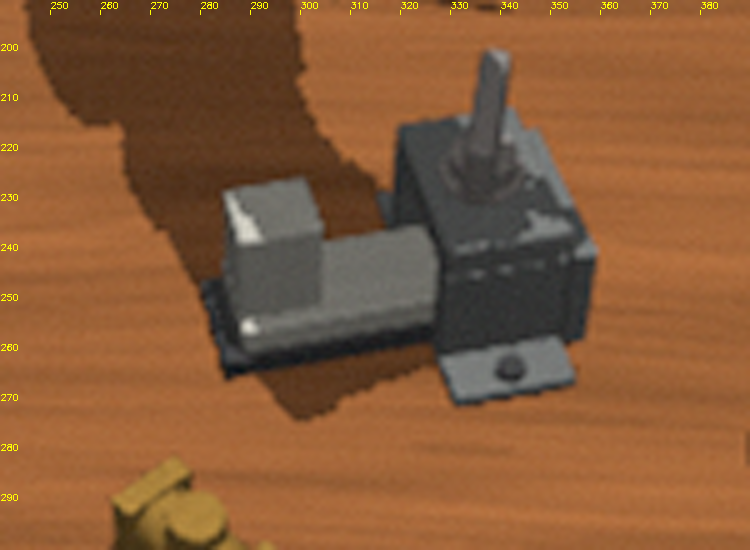

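```bash
python3 -c "
from h import *
d=np.load('w13.npy',allow_pickle=True).item(); crop(d,145,190,110,90,7,'pics/w13a.png')"
```

```text
(no output)
```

View pics/w13a.png

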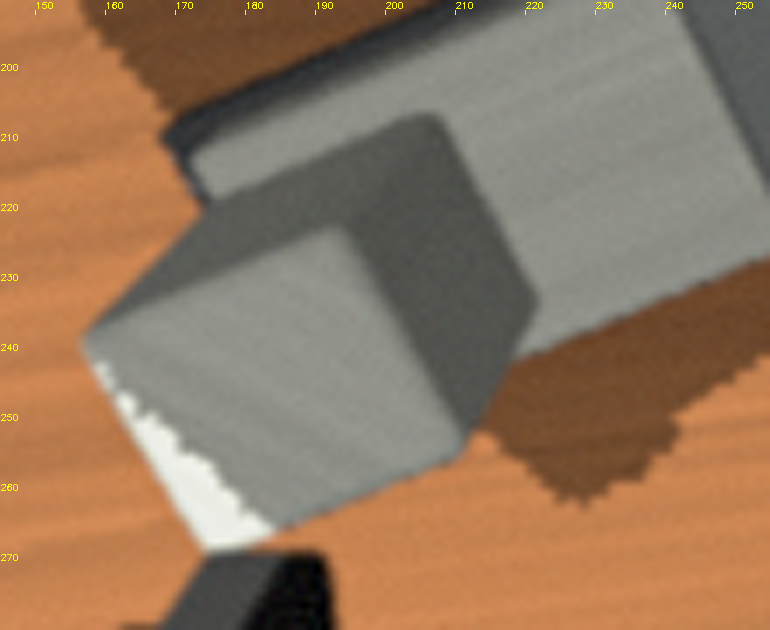

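```bash
python3 -c "
from h import *
d=np.load('w13.npy',allow_pickle=True).item()
o=np.array([554.8,163.3,0]);D=np.array([-.2625,.965,0]);n=np.array([.965,.2625,0])
for p,z in [((156.9,238.3),80.5),((174.7,268.6),80.5),((194,222.1),80.5),((211.4,252.9),80.5),((168.6,209.6),10.5),((172.3,213),26.5)]:
  q=onz(d,*p,z); print(np.round(q,1),'ax',round((q-o)@D,1),'lat',round((q-o)@n,1))
"
```

```text
[569.5  45.5  80.5] ax -117.6 lat -16.8
[601.5  53.5  80.5] ax -118.2 lat 16.3
[559.3  82.   80.5] ax -79.6 lat -17.0
[590.8  90.7  80.5] ax -79.5 lat 15.7
[563.3  32.8  10.5] ax -128.2 lat -26.1
[563.3  42.6  26.5] ax -118.8 lat -23.5
```

View pics/s13f.png

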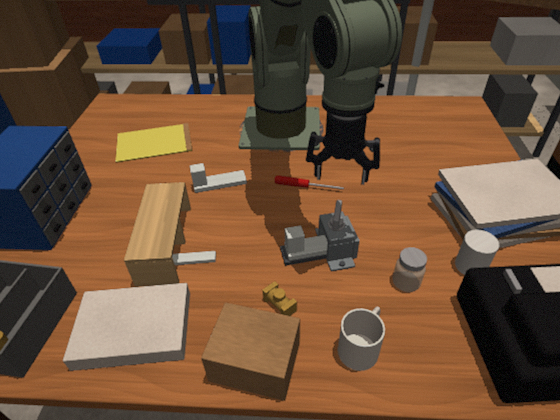

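Request:
play_rows(deltas=[[[0,0,0],0,1],[[0,0,0],0,1]])

```text
clock: 23.15
tcp_pos: [554.6, 163.3, 197.5]
ee_rot: [0.705, -0.053, 0.052, -0.705]
wrist_force: [0.5, -0.0, 0.3]
finger_gap: 85.3
```

```bash
python3 -c "
from h import *
st()
from bench import sign_off
print(sign_off())"
```

```text
23.15 [554.6 163.3 197.5] F [ 0.5 -0.   0.3] T [-0.02 -0.    0.07] gap 85.3 q [-0.26  0.75 -0.17  1.52  0.15  0.89  0.95]
[[0.989, -0.002, 0.147], [-0.147, -0.001, 0.989], [-0.001, -1.0, -0.001]]
the job is handed in; nothing more can be done
None
```

The bar is in the clamp with its tip against the back stop, the screw is backed off a quarter turn, and the job is handed in at 23.2 s.

**Bar:** I dragged it out of the rack by its tongue, regripped it on the block, and slid it in along the bed until the stop pushed back with about 17 N. The bed top came out about 10.5 mm above the counter.

**Screw:** I turned the wing clockwise about 3.3 rad over two grasps. It bottomed at 1.0 N m, and I then backed it off about 1.6 rad. I let go and raised the hand 100 mm clear, where the wrist reads no force.

**Last checks:**
- **Bar position:** the block's centre is 99 to 100 mm in front of the clamp's axis (100 expected when home). It did not measurably move while the screw turned.
- **Wing:** it stands at the backed-off angle.
- **Other items:** the strip, tee and jar look unmoved in the scene picture.

**What disagreed or was not checked:**
- Heights triangulated from the cameras read about 2 to 4 mm low against the given sizes, so I took the bed height from contact instead.
- The bottoming angle is uncertain by about 4°, so the back-off is a quarter turn only to within that.
- I did not see the gap under the shoe directly. By the screw's pitch it should be about 9 mm.

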